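Set up a drying stand and hang washed jars on it

TASK

Get the washed jars drying: pull all three pegs of the drying stand up by their knobs until each one's lock button clicks out, and hang every jar from the mat upside down on a raised peg of its own, let go and level. When all the jars hang there, press the stand's start button fully down and let it spring back. Leave the wash bottle, the glove box and the small tip box where they are.

Things in the scene. Friction and masses are not known exactly. Their poses are not given: they have to be found in the camera images.
- stand: fixed white drying stand: a slab 240 x 360 mm, 30 mm thick, with a row of three pegs 135 mm apart along its y axis, each in a fixed aluminium sleeve 25 mm in diameter whose rim is 100 mm above the bench. Origin: on the bench under the middle peg; x points away from the robot, z up; the slab reaches from x = -170 to +70 mm
- knob0 (a point): centre of the grey round knob (26 mm diameter, 18 mm tall) on top of the peg on the robot's left (+y) end of the row. It moves with the peg: 113 mm above the bench when fully down (its underside then 4 mm above the sleeve), 173 to 181 mm when locked. z up.
- peg0 (a joint): how far (m) peg 0's telescoping steel rod (16 mm diameter, knob0 on top) is pulled up: 0 fully down (starts 0 to 0.015), 0.060 to 0.068 (end stop) when locked; a jar settles it to 0.060. Pull it straight up past 0.061 with 3 to 5 N and let go; friction holds it where it is left, but unlocked it may sink under a jar.
- lock0 (a joint): travel (m) of the small black spring lock button at the foot of peg 0's rod, on the stand's +x side: 0 while the sleeve holds it in, 0.005 when it has clicked out over the sleeve's rim, where it carries the peg.
- knob1 (a point): centre of the grey round knob (26 mm diameter, 18 mm tall) on top of the peg in the middle of the row. It moves with the peg: 113 mm above the bench when fully down (its underside then 4 mm above the sleeve), 173 to 181 mm when locked. z up.
- peg1 (a joint): how far (m) peg 1's telescoping steel rod (16 mm diameter, knob1 on top) is pulled up: 0 fully down (starts 0 to 0.015), 0.060 to 0.068 (end stop) when locked; a jar settles it to 0.060. Pull it straight up past 0.061 with 3 to 5 N and let go; friction holds it where it is left, but unlocked it may sink under a jar.
- lock1 (a joint): travel (m) of the small black spring lock button at the foot of peg 1's rod, on the stand's +x side: 0 while the sleeve holds it in, 0.005 when it has clicked out over the sleeve's rim, where it carries the peg.
- knob2 (a point): centre of the grey round knob (26 mm diameter, 18 mm tall) on top of the peg on the robot's right (-y) end of the row. It moves with the peg: 113 mm above the bench when fully down (its underside then 4 mm above the sleeve), 173 to 181 mm when locked. z up.
- peg2 (a joint): how far (m) peg 2's telescoping steel rod (16 mm diameter, knob2 on top) is pulled up: 0 fully down (starts 0 to 0.015), 0.060 to 0.068 (end stop) when locked; a jar settles it to 0.060. Pull it straight up past 0.061 with 3 to 5 N and let go; friction holds it where it is left, but unlocked it may sink under a jar.
- lock2 (a joint): travel (m) of the small black spring lock button at the foot of peg 2's rod, on the stand's +x side: 0 while the sleeve holds it in, 0.005 when it has clicked out over the sleeve's rim, where it carries the peg.
- jar0_mid (a point): centre of a loose white jar, square, 52 x 52 x 95 mm long, 4 mm walls and bottom (inside 44 x 44, 91 mm deep), 0.13 kg. It starts lying on a side on the dark mat, centre 26 mm up, mouth roughly to the left, towards the stand. Its x axis points from closed bottom to mouth. All jars are alike. Hung on a locked peg its bottom rests on the knob's flat top, 182 mm up: this point is then 138 mm up.
- jar1_mid (a point): centre of a loose white jar, square, 52 x 52 x 95 mm long, 4 mm walls and bottom (inside 44 x 44, 91 mm deep), 0.13 kg. It starts lying on a side on the dark mat, centre 26 mm up, mouth roughly to the left, towards the stand. Its x axis points from closed bottom to mouth. All jars are alike. Hung on a locked peg its bottom rests on the knob's flat top, 182 mm up: this point is then 138 mm up.
- jar2_mid (a point): centre of a loose white jar, square, 52 x 52 x 95 mm long, 4 mm walls and bottom (inside 44 x 44, 91 mm deep), 0.13 kg. It starts lying on a side on the dark mat, centre 26 mm up, mouth roughly to the left, towards the stand. Its x axis points from closed bottom to mouth. All jars are alike. Hung on a locked peg its bottom rests on the knob's flat top, 182 mm up: this point is then 138 mm up.
- start_top (a point): centre of the top of the black round start button (28 mm diameter) on the stand's ledge towards the robot, 125 mm from the row of pegs; top 48 mm above the bench; it is pressed straight down
- start (a joint): travel (m) of the start button: 0 is up, 0.006 is fully down; fully down takes 5 N and it springs back
- washbottle_mid (a point): bystander: half-way up (75 mm) a loose white wash bottle, 68 mm diameter, 175 mm tall
- glovebox_mid (a point): bystander: half-way up (37 mm) a loose cardboard glove box, 220 x 120 x 75 mm
- tipbox_mid (a point): bystander: half-way up (25 mm) a loose grey pipette tip box, 80 x 110 x 50 mm
Not all that is in view belongs to the job. Leave any blue look-alike of the part that bears jar1_mid alone. Leave any blue or brown look-alike of the part that bears jar0_mid alone.

How it is judged:
On the way, in this order (a step that is already met when the one before it is completed fails the run):
1. a first peg is raised and its lock button has clicked out (value of joint any of lock0, lock1, lock2 above 0.004 m), for 0.2 s.
2. all three lock buttons are out and every jar hangs upside down on a raised peg, let go (value of joint each of lock0, lock1, lock2 above 0.004 m and angle between each of jar0_mid, jar1_mid, jar2_mid's own x axis and vertical above 2.94 rad and ((horizontal distance between jar0_mid and knob0 below 0.02 m and x of knob0 in the frame of jar0_mid below -0.024 m and value of joint peg0 above 0.056 m) or (horizontal distance between jar0_mid and knob1 below 0.02 m and x of knob1 in the frame of jar0_mid below -0.024 m and value of joint peg1 above 0.056 m) or (horizontal distance between jar0_mid and knob2 below 0.02 m and x of knob2 in the frame of jar0_mid below -0.024 m and value of joint peg2 above 0.056 m)) and ((horizontal distance between jar1_mid and knob0 below 0.02 m and x of knob0 in the frame of jar1_mid below -0.024 m and value of joint peg0 above 0.056 m) or (horizontal distance between jar1_mid and knob1 below 0.02 m and x of knob1 in the frame of jar1_mid below -0.024 m and value of joint peg1 above 0.056 m) or (horizontal distance between jar1_mid and knob2 below 0.02 m and x of knob2 in the frame of jar1_mid below -0.024 m and value of joint peg2 above 0.056 m)) and ((horizontal distance between jar2_mid and knob0 below 0.02 m and x of knob0 in the frame of jar2_mid below -0.024 m and value of joint peg0 above 0.056 m) or (horizontal distance between jar2_mid and knob1 below 0.02 m and x of knob1 in the frame of jar2_mid below -0.024 m and value of joint peg1 above 0.056 m) or (horizontal distance between jar2_mid and knob2 below 0.02 m and x of knob2 in the frame of jar2_mid below -0.024 m and value of joint peg2 above 0.056 m)) and contact force between each of jar0, jar1, jar2 and the fingers below 0.2 N), for 0.3 s.
3. the start button is pressed down (value of joint start above 0.0045 m), for 0.05 s.
At the end, for the whole second after the job is handed in: all three lock buttons out; every jar present mouth down (within 11 degrees) on a peg raised 56 mm or more, its middle within 20 mm of the peg axis, knob inside its closed half, at rest and let go; after that the start button was pressed over 4.5 mm and has sprung back (all of step 2 and linear speed of each of jar0, jar1, jar2 below 0.02 m/s and value of joint start below 0.002 m); the robot touches nothing.
It fails at once if the wash bottle is moved more than 3 cm (distance of washbottle_mid from where it was at the start of the episode above 0.03 m).
It fails at once if the glove box is moved more than 3 cm (distance of glovebox_mid from where it was at the start of the episode above 0.03 m).
It fails at once if the tip box is moved more than 3 cm (distance of tipbox_mid from where it was at the start of the episode above 0.03 m).
Of jar0, jar1, jar2 only 2 to 3 are there at a start; the rules pass over those that are not, and their reading is None.
At some moment in a run one of jar0, jar1, jar2 may be knocked a few centimetres aside while the robot is not near it.
It also fails if it takes over 210 s, if anything falls off the work surface, if the arm or the gripper's body presses on something with over 40 N, if the wrist force passes 120 N, or if a joint passes its speed limit or range.

ROBOT

A 7-joint arm with a two-finger parallel gripper is mounted at the origin on the work surface. World frame = base frame: x ahead of the robot, y to its left, z up, the work surface at z = 0. Lengths are in m, angles in rad, forces in N, time in s.
With the tool pointing down it reaches from about 0.4 to 0.85 m from the base axis. Payload 10.4 kg.
Tool frame: the origin (TCP) lies midway between the tips of the shut fingers; the grasp point (between the pads) lies 19 mm behind it; z points along the fingers, y is the direction in which the jaws open and shut (so a half turn about z gives the same grasp; the last joint's range is limited). The gripper opens to 87 mm and grips with 3 to 60 N. Pads are 19 mm wide; open, the fingers measure 117 mm over their backs; the gripper's body (75 mm by 190 mm) begins 51 mm behind the grasp point.
Start: joints at [-1.239, 0.332, -0.065, 1.46, 0.022, 1.35, -0.088], TCP at [0.217, 0.586, 0.223] pointing down, gripper open.
Joint ranges: [-2.6, 2.6], [-0.5, 2.12], [-1.47, 1.34], [0.16, 2.42], [-1.27, 4.41], [0.06, 2.06], [-2.6, 2.6]. Speed limits (rad/s): [2.22, 2.22, 2.79, 2.79, 3.14, 3.14, 3.14].

INTERFACE

Orientations are given as a rotation vector (axis times angle).
In Python, from workcell import read_state, read_camera, close_job gives the robot as it stands.
- The arm moves only by the tool apply_moves, never from a script. Its arguments are lists of equal length, an entry for each row: "travel": the shift along the tool's x, y, z in mm, a list of three; "roll": the turn about the tool's z in degrees; "hand": the closure, from -1 (fully open) to 1 (shut). In form: {"travel": [[x, y, z], ...], "roll": [roll, ...], "hand": [hand, ...]}. A call has 1 to 10 rows; each row shifts and turns the commanded pose from where the row before left it, along the tool's axes as they then stand; what a row does not reach is not made up. A row lasts 1/10 s, in which the tool goes at most 50 mm and 8.59 degrees, less where a joint would pass 70% of its speed; a pose out of reach is approached as far as the arm can. A call with a gripper value outside its range is refused whole. The fingers move at their own pace and stop on an object; "squeeze" is the grip in N (left out, the last holds). Time passes only in rows, so rows that do not move let the fingers close. It gives the time, the measured TCP pose, the force and the opening at its end, in the units of the state.
- read_state(): the state, without advancing time (a new reading comes with each control period).
- read_camera(name): name is "scene" or "top"; returns a dict with "color" (400x640x3 uint8, blue, green, red), "depth" (400x640 float32, m along the optical axis (not along the pixel's ray), 0 where there is no reading), "intrinsics" (3x3 intrinsics, pixels), "rvec" (rotation vector, rad) and "tvec" (3), from world to camera coordinates, as OpenCV has them. Camera axes: x right, y down, z forward; pixel columns grow to the right and rows downward; lengths in m; the calibration is good to about 2 mm. A picture is of the moment at which its call begins.
- close_job(): hands the job in, once; it reports no verdict.
The state is a dict: "clock": time; "q": joint angles; "qvel": joint speeds; "joint_torque": joint torques, N m; "position": TCP position; "eef_rot": TCP orientation; "contact_force": force on the tool from outside, world axes, zero at the start; "torque": the same for the moment, N m; "gripper_width": finger opening in m.
Only numpy, scipy, OpenCV 4.12 (cv2) and the standard library are available. Lean on these libraries where they do the work, as an engineer would, in place of code of your own. Each camera call takes 0.05 s, during which the arm holds its last target.

## Working session

There is one attempt and no reset: what is moved stays moved. The work goes in short steps, Python scripts to look and compute and a tool call to move; the robot and the scene stay as the last step left them, time stands still between calls to the robot, and variables do not carry over. Pictures are saved under pics/ and viewed, and the job is handed in when it is done.

Besides the shell and the picture viewer there is one more tool, called in YAML: its name, and indented under it one key for each argument. apply_moves: Moves the arm, as the interface text tells. Its arguments: {"type":"object","properties":{"travel":{"type":"array","items":{"type":"array","items":{"type":"number"}}},"roll":{"type":"array","items":{"type":"number"}},"hand":{"type":"array","items":{"type":"number"}},"squeeze":{"type":"number"}},"required":["travel","roll","hand"]}

```bash
mkdir -p pics; cat > h.py <<'E'
import numpy as np, cv2
from workcell import read_state, read_camera
def cam(n):
    c=read_camera(n); R,_=cv2.Rodrigues(np.array(c['rvec'],float)); c['R']=R; c['t']=np.array(c['tvec'],float).reshape(3); c['K']=np.array(c['intrinsics'],float)
    h,w=c['depth'].shape; v,u=np.mgrid[:h,:w]; d=c['depth'].astype(float); K=c['K']
    P=np.stack([(u-K[0,2])/K[0,0]*d,(v-K[1,2])/K[1,1]*d,d],-1)
    c['W']=(P-c['t'])@R; c['W'][d==0]=np.nan
    return c
def proj(c,p):
    q=c['R']@np.array(p,float)+c['t']; q=c['K']@q; return q[:2]/q[2]
E
python3 - <<'E'
from h import *
print(read_state())
for n in ('scene','top'):
    c=cam(n); cv2.imwrite(f'pics/{n}0.png',c['color']); print(n,'campos',-c['R'].T@c['t'],c['R'][2])
    np.savez(f'{n}0.npz',W=c['W'],color=c['color'])
E
ls
```

```text
{'clock': 0.0, 'q': array([-1.23859508,  0.33286567, -0.06471178,  1.46093832,  0.02160688,
        1.34991008, -0.08851835]), 'qvel': array([ 8.57097431e-04, -1.50984242e-05,  2.38686846e-03, -3.95534041e-05,
       -1.67332467e-03, -1.15601069e-03, -3.94985934e-04]), 'joint_torque': array([-1.48139006e-03, -6.23262548e+01,  2.35521002e-02, -3.89900780e+01,
       -6.16148603e-02,  3.93914804e-02,  6.08248956e-05]), 'position': array([0.21699333, 0.58570557, 0.22175928]), 'eef_rot': array([-5.54345936e-01, -3.09211127e+00,  2.22062311e-03]), 'contact_force': array([0.4798725 , 0.19078686, 0.71949132]), 'torque': array([ 0.00353847, -0.01269167, -0.00444133]), 'gripper_width': 0.08719107474947026}
scene campos [1.42625131 0.34403059 1.45147013] [-0.53003643 -0.19107817 -0.82616616]
top campos [0.27020701 0.05457115 1.69325253] [ 0.18694532 -0.01166453 -0.98230107]
h.py
pics
scene0.npz
top0.npz
```

View pics/scene0.png

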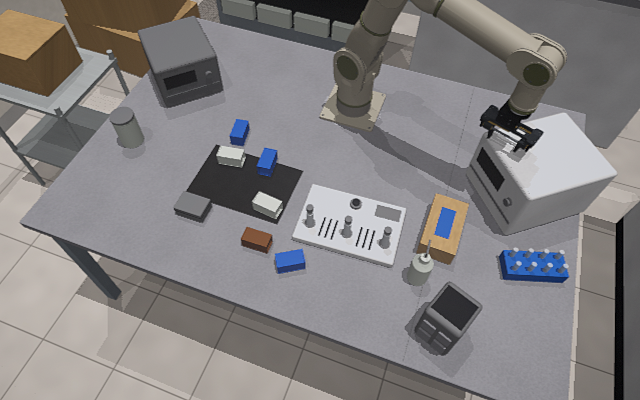

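View pics/top0.png

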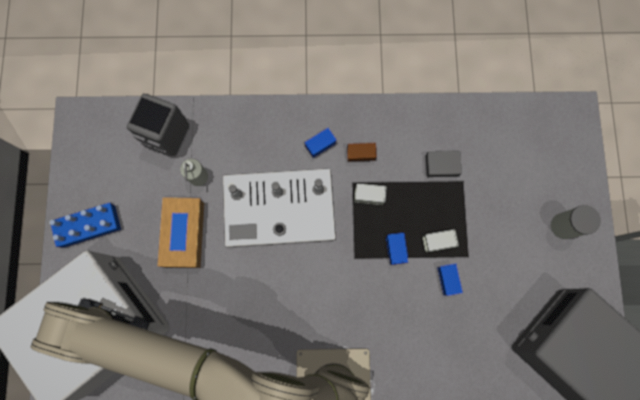

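```bash
python3 - <<'E'
from h import *
for n in ('top','scene'):
    z=np.load(f'{n}0.npz'); W=z['W']; C=z['color'].astype(int)
    mx=C.max(2); mn=C.min(2)
    inb=(W[...,0]>0.25)&(W[...,0]<1.0)&(abs(W[...,1])<0.75)
    def comp(m,name,amin=30):
        k,l,s,ce=cv2.connectedComponentsWithStats(m.astype(np.uint8))
        for i in range(1,k):
            if s[i,4]<amin: continue
            p=W[l==i]; pz=p[:,2]; top=p[pz>np.nanpercentile(pz,90)-0.008]
            r=cv2.minAreaRect((top[:,:2]*1000).astype(np.float32))
            print(n,name,'px',ce[i].round(),s[i,4],'zmax %.3f'%np.nanpercentile(pz,95),'rect',np.round(r[0]),np.round(r[1]),round(r[2],1))
    comp(inb&(mx-mn<40)&(mn>125)&(W[...,2]>0.015),'white')
    comp(inb&(C[...,0]>C[...,2]+50)&(W[...,2]>0.015),'blue')
    comp(inb&(C[...,2]>C[...,0]+35)&(W[...,2]>0.015),'brown')
    comp(inb&(W[...,2]>0.085)&(W[...,2]<0.15),'knobs?',8)
    comp(inb&(W[...,2]>0.036)&(W[...,2]<0.055)&(mx<90),'dark',8)
E
python3 - <<'E'
import cv2
a=cv2.imread('pics/top0.png'); cv2.imwrite('pics/top0c.png',cv2.resize(a[120:310,200:480],None,fx=2.8,fy=2.8,interpolation=cv2.INTER_CUBIC))
a=cv2.imread('pics/scene0.png'); cv2.imwrite('pics/scene0c.png',cv2.resize(a[110:280,170:420],None,fx=3.2,fy=3.2,interpolation=cv2.INTER_CUBIC))
E
```

```text
top white px [186. 166.] 99 zmax 0.171 rect [687. 444.] [31. 24.] 85.0
top white px [197. 169.] 61 zmax 0.126 rect [684. 423.] [46. 16.] 0.4
top white px [280. 207.] 6663 zmax 0.038 rect [574. 173.] [240. 358.] 2.9
top white px [370. 193.] 461 zmax 0.059 rect [ 612. -130.] [95. 52.] 83.0
top white px [441. 240.] 474 zmax 0.059 rect [ 454. -354.] [51. 95.] 8.7
top white px [ 89. 282.] 1956 zmax 0.247 rect [301. 686.] [206. 128.] 38.3
top blue px [320. 141.] 485 zmax 0.059 rect [791.  31.] [52. 95.] 33.0
top blue px [107. 219.] 408 zmax 0.061 rect [541. 731.] [89. 61.] 16.0
top blue px [178. 231.] 542 zmax 0.083 rect [490. 485.] [ 49. 115.] 88.4
top blue px [397. 248.] 519 zmax 0.058 rect [ 429. -211.] [94. 53.] 6.2
top blue px [450. 279.] 526 zmax 0.059 rect [ 328. -378.] [93. 53.] 10.3
top brown px [361. 151.] 441 zmax 0.058 rect [ 756. -107.] [51. 92.] 1.1
top brown px [179. 232.] 2095 zmax 0.082 rect [490. 485.] [122. 219.] 87.9
top knobs? px [165. 134.] 451 zmax 0.148 rect [796. 534.] [ 79. 166.] 28.4
top knobs? px [192. 170.] 321 zmax 0.146 rect [685. 445.] [40. 34.] 78.2
top kno
[... 3608 characters left out ...]
47 rect [688. 443.] [29. 30.] 4.2
scene knobs? px [519. 263.] 13 zmax 0.095 rect [568. 732.] [13. 12.] 61.2
scene knobs? px [437. 333.] 408 zmax 0.148 rect [897. 529.] [114.  17.] 70.5
scene dark px [172.  99.] 48 zmax 0.053 rect [ 274. -719.] [16. 67.] 46.3
scene dark px [243. 136.] 15 zmax 0.050 rect [ 354. -351.] [17. 43.] 73.6
scene dark px [196. 211.] 82 zmax 0.052 rect [ 740. -361.] [ 61. 129.] 36.6
scene dark px [356. 202.] 40 zmax 0.054 rect [501. 167.] [26. 21.] 27.3
scene dark px [254. 244.] 48 zmax 0.049 rect [ 784. -108.] [ 5. 93.] 1.1
scene dark px [508. 273.] 10 zmax 0.047 rect [587. 718.] [20.  8.] 54.5
scene dark px [430. 341.] 102 zmax 0.054 rect [896. 527.] [114.  14.] 67.6
```

View pics/top0c.png

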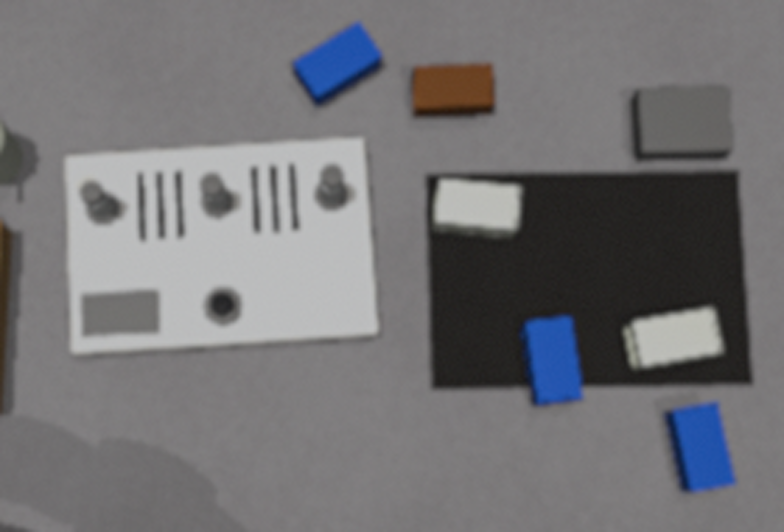

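View pics/scene0c.png

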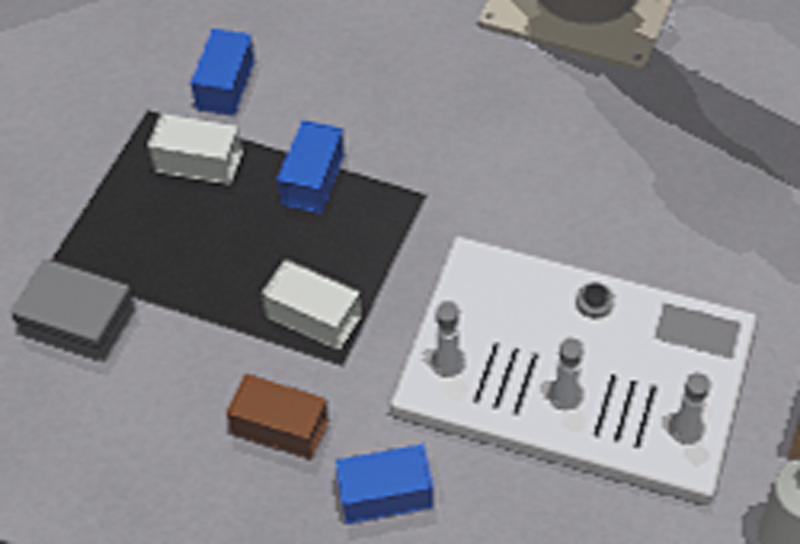

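The pegs sit at about (618,310), (625,175) and (632,40) mm, which agrees with the slab geometry. The start button is at about (499,168) mm.

There are two white jars on the mat: top px (370,194) and px (441,240). Both have their mouths to the left. The blue boxes at px (398,248), (450,279) and (320,141) and the brown one at px (361,151) are look-alikes, so I'll leave them alone.

Next I lift and turn the jaws along world x.

apply_moves:
  travel:
    - [0,0,-40]
    - [0,0,-40]
    - [0,0,-20]
    - [0,0,0]
    - [0,0,0]
    - [0,0,0]
    - [0,0,0]
    - [0,0,0]
    - [0,0,0]
    - [0,0,0]
  roll: [7,7,7,7,7,7,7,7,7,7]
  hand: [-1,-1,-1,-1,-1,-1,-1,-1,-1,-1]
  squeeze: 40

```text
clock: 1.1
position: [0.217, 0.5859, 0.3221]
eef_rot: [2.233, 2.209, -0.001]
contact_force: [0.6, -0.4, 0.3]
gripper_width: 0.0871
```

```bash
cat >> h.py <<'E'
from scipy.spatial.transform import Rotation as Rn
def to(x,y,z):
    s=read_state(); R=Rn.from_rotvec(s['eef_rot']).as_matrix(); d=np.array([x,y,z])-s['position']*1000
    print('t',round(s['clock'],2),'pos',np.round(s['position']*1000,1),'yawy',round(np.degrees(np.arctan2(R[1,1],R[0,1])),2),'tilt',round(np.degrees(np.arccos(-R[2,2])),2),'q7',s['q'][6].round(2),'F',np.round(s['contact_force'],1),'w',round(s['gripper_width']*1000,1))
    print('tool shift mm',np.round(R.T@d,1))
E
python3 - <<'E'
from h import *
to(618,310,200)
for n in ('top','scene'):
    W=np.load(n+'0.npz')['W']
    for k in [(618,309.5),(625,174.5),(632,39.7)]:
        m=(np.hypot(W[...,0]*1000-k[0],W[...,1]*1000-k[1])<12)&(W[...,2]>.09); p=W[m]; print(n,k,m.sum(),np.round(np.percentile(p[:,2],[30,50,70])*1000))
    m=(np.hypot(W[...,0]*1000-520,W[...,1]*1000-60)<25); print('slab z',np.nanmedian(W[m][:,2]))
    m=(np.hypot(W[...,0]*1000-612,W[...,1]*1000+131)<18); print('jar z',np.nanmedian(W[m][:,2]))
E
```

```text
t 1.1 pos [217.  585.9 322.1] yawy -0.61 tilt 0.05 q7 -1.28 F [ 0.6 -0.4  0.3] w 87.1
tool shift mm [-271.5  403.9  122.2]
top (618, 309.5) 47 [124. 126. 128.]
top (625, 174.5) 49 [125. 129. 131.]
top (632, 39.7) 48 [133. 135. 136.]
slab z 0.030994391600109285
jar z 0.0533277333500827
scene (618, 309.5) 61 [111. 123. 125.]
scene (625, 174.5) 62 [112. 125. 127.]
scene (632, 39.7) 71 [102. 128. 133.]
slab z 0.028828928568715904
jar z 0.05174394676772114
```

apply_moves:
  travel:
    - [-27,40,0]
    - [-27,40,0]
    - [-27,40,0]
    - [-27,40,0]
    - [-27,40,0]
    - [-27,40,0]
    - [-27,40,0]
    - [-27,40,10]
    - [-27,40,30]
    - [-28,44,40]
  roll: [0,0,0,0,0,0,0,0,0,0]
  hand: [-1,-1,-1,-1,-1,-1,-1,-1,-1,-1]

```text
clock: 2.1
position: [0.6062, 0.3212, 0.2555]
eef_rot: [2.228, 2.214, 0.002]
contact_force: [0.5, 0.1, 0.4]
gripper_width: 0.0874
```

```bash
python3 - <<'E'
from h import *
to(618,309.7,101)
E
```

```text
t 2.1 pos [606.2 321.2 255.5] yawy -0.38 tilt 0.1 q7 -0.47 F [0.5 0.1 0.4] w 87.4
tool shift mm [-11.5  11.6 154.6]
```

apply_moves:
  travel:
    - [0,0,0]
    - [0,0,0]
  roll: [0,0]
  hand: [-1,-1]

```text
clock: 2.3
position: [0.6044, 0.3218, 0.2542]
eef_rot: [-2.23, -2.213, 0.004]
contact_force: [-0.0, 1.0, 0.7]
gripper_width: 0.0869
```

```bash
python3 - <<'E'
from h import *
to(618,309.7,101)
c=cam('top')
cv2.imwrite('pics/t1.png',cv2.resize(c['color'][120:310,150:480],None,fx=2.4,fy=2.4)); print(proj(c,[.618,.31,.12]))
E
```

```text
t 2.3 pos [604.4 321.8 254.2] yawy -0.44 tilt 0.15 q7 -0.47 F [-0.   1.   0.7] w 86.9
tool shift mm [-11.8  14.  153.2]
[232.10514741 187.89190543]
```

View pics/t1.png

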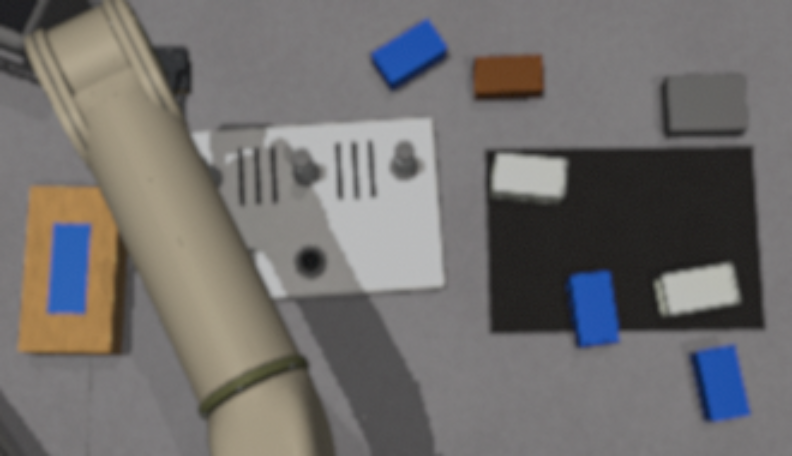

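The picture shows the arm over peg 0 in the upper-left. Pegs 1 and 2, at crop px (305,170) and (405,160), and the jars are unmoved. The pose is 14 mm short of target, so I correct that and go down.

apply_moves:
  travel:
    - [-6,7,20]
    - [-6,7,30]
    - [0,0,35]
    - [0,0,35]
    - [0,0,20]
    - [0,0,13]
    - [0,0,0]
    - [0,0,0]
  roll: [0,0,0,0,0,0,0,0]
  hand: [-1,-1,-1,-1,-1,-1,-1,-1]

```text
clock: 3.15
position: [0.6186, 0.3118, 0.1044]
eef_rot: [2.227, 2.216, 0.003]
contact_force: [-0.6, 0.2, 0.1]
gripper_width: 0.0872
```

```bash
python3 - <<'E'
from h import *
to(618,309.7,101)
c=cam('scene'); u=proj(c,[.618,.31,.12]).astype(int); print(u)
cv2.imwrite('pics/s1.png',cv2.resize(c['color'][u[1]-70:u[1]+50,u[0]-80:u[0]+80],None,fx=4.5,fy=4.5,interpolation=cv2.INTER_CUBIC))
E
```

```text
t 3.15 pos [618.6 311.8 104.4] yawy -0.27 tilt 0.12 q7 -0.43 F [-0.6  0.2  0.1] w 87.2
tool shift mm [-2.1 -0.6  3.4]
[388 230]
```

View pics/s1.png

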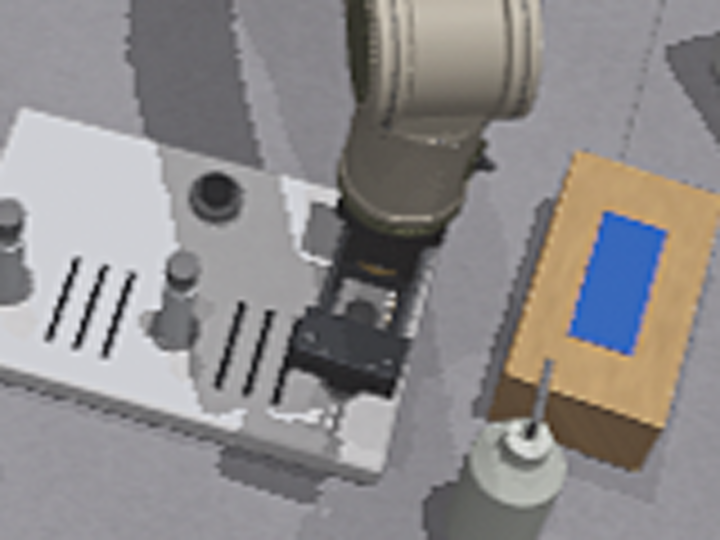

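apply_moves:
  travel:
    - [-2,0,3]
    - [0,0,0]
    - [0,0,0]
    - [0,0,0]
    - [0,0,0]
    - [0,0,0]
    - [0,0,0]
    - [0,0,0]
  roll: [0,0,0,0,0,0,0,0]
  hand: [-1,1,1,1,1,1,1,1]
  squeeze: 30

```text
clock: 4.0
position: [0.6182, 0.3088, 0.0997]
eef_rot: [-2.228, -2.215, -0.0]
contact_force: [1.1, 0.4, 0.1]
gripper_width: 0.0386
```

```bash
python3 - <<'E'
from h import *
to(618,309.7,101)
E
```

```text
t 4.0 pos [618.2 308.8  99.7] yawy -0.33 tilt 0.01 q7 -0.42 F [1.1 0.4 0.1] w 38.6
tool shift mm [ 0.9 -0.2 -1.3]
```

Fingers are still closing.

apply_moves:
  travel:
    - [0,0,0]
    - [0,0,0]
    - [0,0,0]
    - [0,0,0]
    - [0,0,0]
  roll: [0,0,0,0,0]
  hand: [1,1,1,1,1]

```text
clock: 4.5
position: [0.6161, 0.3088, 0.0991]
eef_rot: [-2.225, -2.214, 0.006]
contact_force: [-8.6, -0.5, 1.5]
gripper_width: 0.0249
```

```bash
python3 - <<'E'
from h import *
to(618,309.7,165)
E
```

```text
t 4.5 pos [616.1 308.8  99.1] yawy -0.29 tilt 0.26 q7 -0.42 F [-8.6 -0.5  1.5] w 24.9
tool shift mm [  0.8   1.6 -66. ]
```

apply_moves:
  travel:
    - [0,-2,0]
    - [0,0,-10]
    - [0,0,-10]
    - [0,0,-10]
    - [0,0,-10]
    - [0,0,-10]
    - [0,0,-10]
    - [0,0,-2]
    - [0,0,0]
  roll: [0,0,0,0,0,0,0,0,0]
  hand: [1,1,1,1,1,1,1,1,1]

```text
clock: 5.4
position: [0.6161, 0.3088, 0.1624]
eef_rot: [-2.228, -2.215, -0.0]
contact_force: [-3.7, -0.3, 1.0]
gripper_width: 0.0247
```

```bash
python3 - <<'E'
from h import *
to(618,309.7,165)
E
```

```text
t 5.4 pos [616.1 308.8 162.4] yawy -0.32 tilt 0.02 q7 -0.43 F [-3.7 -0.3  1. ] w 24.7
tool shift mm [ 0.9  1.9 -2.6]
```

apply_moves:
  travel:
    - [0,0,-1.5]
    - [0,0,0]
    - [0,0,0]
  roll: [0,0,0]
  hand: [1,1,1]

```text
clock: 5.7
position: [0.616, 0.3088, 0.1627]
eef_rot: [-2.228, -2.215, 0.001]
contact_force: [-1.0, 1.0, -6.0]
gripper_width: 0.0252
```

apply_moves:
  travel:
    - [0,0,-1.5]
    - [0,0,0]
    - [0,0,0]
  roll: [0,0,0]
  hand: [1,1,1]

```text
clock: 6.0
position: [0.6159, 0.3087, 0.1629]
eef_rot: [-2.228, -2.215, 0.002]
contact_force: [3.7, 4.1, -19.9]
gripper_width: 0.0251
```

```bash
python3 - <<'E'
from h import *
to(618,309.7,165)
c=cam('scene'); u=proj(c,[.618,.31,.12]).astype(int); print(u)
cv2.imwrite('pics/s2.png',cv2.resize(c['color'][u[1]-60:u[1]+40,u[0]-60:u[0]+60],None,fx=6,fy=6,interpolation=cv2.INTER_CUBIC))
E
```

```text
t 6.0 pos [615.9 308.7 162.9] yawy -0.32 tilt 0.09 q7 -0.43 F [  3.7   4.1 -19.9] w 25.1
tool shift mm [ 1.   2.1 -2.1]
[388 230]
```

View pics/s2.png

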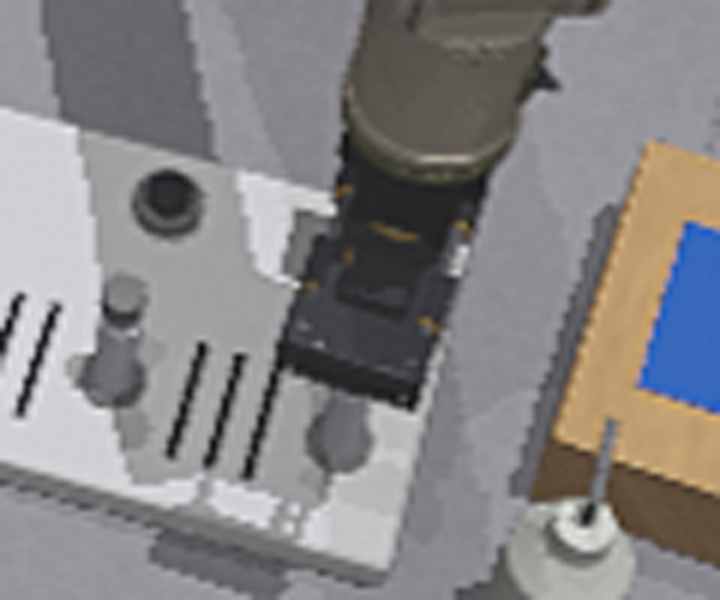

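End stop reached: the pull force rose to 20 N after about 64 mm. I relax, open and go up.

apply_moves:
  travel:
    - [0,0,2]
    - [0,0,0]
    - [0,0,0]
    - [0,0,0]
    - [0,0,0]
    - [0,0,-30]
    - [0,0,-30]
    - [0,0,0]
  roll: [0,0,0,0,0,0,0,0]
  hand: [1,-1,-1,-1,-1,-1,-1,-1]

```text
clock: 6.85
position: [0.6182, 0.3093, 0.2282]
eef_rot: [2.227, 2.213, 0.012]
contact_force: [0.8, -0.4, 1.0]
gripper_width: 0.0729
```

```bash
python3 - <<'E'
from h import *
to(623,174,225)
to(623,174,105)
c=cam('scene'); u=proj(c,[.618,.31,.12]).astype(int); print(u)
cv2.imwrite('pics/s3.png',cv2.resize(c['color'][u[1]-60:u[1]+40,u[0]-60:u[0]+60],None,fx=6,fy=6,interpolation=cv2.INTER_CUBIC))
E
```

```text
t 6.85 pos [618.2 309.3 228.2] yawy -0.35 tilt 0.45 q7 -0.44 F [ 0.8 -0.4  1. ] w 72.9
tool shift mm [-135.3    5.6    2.7]
t 6.85 pos [618.2 309.3 228.2] yawy -0.35 tilt 0.45 q7 -0.44 F [ 0.8 -0.4  1. ] w 72.9
tool shift mm [-135.8    4.7  122.7]
[388 230]
```

View pics/s3.png

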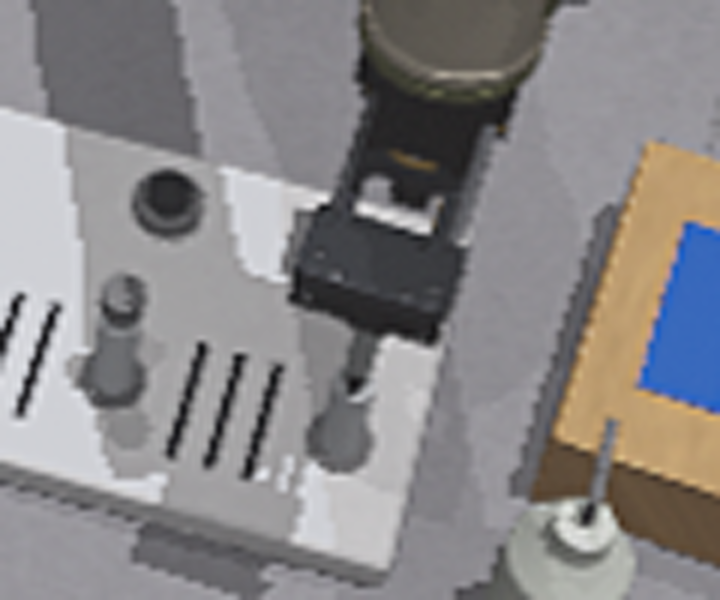

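The picture shows peg 0 raised, with the black lock button out at the rim at crop px (352,382). Next is peg 1.

apply_moves:
  travel:
    - [-34,1,0]
    - [-34,1,0]
    - [-34,1,0]
    - [-34,2,0]
    - [0,0,20]
    - [0,0,35]
    - [0,0,35]
    - [0,0,20]
    - [0,0,12]
    - [0,0,0]
  roll: [0,0,0,0,0,0,0,0,0,0]
  hand: [-1,-1,-1,-1,-1,-1,-1,-1,-1,-1]

```text
clock: 7.9
position: [0.6194, 0.1724, 0.0989]
eef_rot: [-2.227, -2.214, 0.004]
contact_force: [-0.6, 0.2, 0.7]
gripper_width: 0.0868
```

```bash
python3 - <<'E'
from h import *
to(623,174.3,104)
E
```

```text
t 7.9 pos [619.4 172.4  98.9] yawy -0.33 tilt 0.17 q7 -0.23 F [-0.6  0.2  0.7] w 86.8
tool shift mm [ 1.9  3.6 -5.1]
```

apply_moves:
  travel:
    - [1,3,-4]
    - [0,0,0]
    - [0,0,0]
    - [0,0,0]
    - [0,0,0]
    - [0,0,0]
    - [0,0,0]
    - [0,0,0]
    - [0,0,0]
    - [0,0,0]
  roll: [0,0,0,0,0,0,0,0,0,0]
  hand: [-0.5,1,1,1,1,1,1,1,1,1]

```text
clock: 8.9
position: [0.6229, 0.1737, 0.1045]
eef_rot: [-2.227, -2.215, 0.002]
contact_force: [-3.5, -0.5, 0.6]
gripper_width: 0.0251
```

apply_moves:
  travel:
    - [0,0,0]
    - [0,0,0]
  roll: [0,0]
  hand: [1,1]

```text
clock: 9.1
position: [0.6229, 0.1737, 0.1045]
eef_rot: [-2.227, -2.215, 0.001]
contact_force: [-4.8, -0.7, 1.6]
gripper_width: 0.0253
```

```bash
python3 - <<'E'
from h import *
to(623,174.3,104)
E
```

```text
t 9.1 pos [622.9 173.7 104.5] yawy -0.32 tilt 0.07 q7 -0.23 F [-4.8 -0.7  1.6] w 25.3
tool shift mm [0.6 0.1 0.5]
```

apply_moves:
  travel:
    - [0,-1,0]
    - [0,0,-10]
    - [0,0,-10]
    - [0,0,-10]
    - [0,0,-10]
    - [0,0,-10]
    - [0,0,-7]
    - [0,0,0]
  roll: [0,0,0,0,0,0,0,0]
  hand: [1,1,1,1,1,1,1,1]

```text
clock: 9.9
position: [0.6228, 0.1737, 0.1634]
eef_rot: [2.228, 2.215, 0.002]
contact_force: [1.5, -0.5, 0.8]
gripper_width: 0.0247
```

apply_moves:
  travel:
    - [0,0,-2]
    - [0,0,0]
  roll: [0,0]
  hand: [1,1]

```text
clock: 10.1
position: [0.6228, 0.1737, 0.164]
eef_rot: [2.228, 2.215, 0.001]
contact_force: [3.2, 0.4, 0.7]
gripper_width: 0.0251
```

apply_moves:
  travel:
    - [0,0,-2]
    - [0,0,0]
  roll: [0,0]
  hand: [1,1]

```text
clock: 10.3
position: [0.6227, 0.1737, 0.1658]
eef_rot: [2.228, 2.215, 0.001]
contact_force: [4.7, 0.6, -0.3]
gripper_width: 0.0252
```

apply_moves:
  travel:
    - [0,0,-2]
    - [0,0,0]
  roll: [0,0]
  hand: [1,1]

```text
clock: 10.5
position: [0.6226, 0.1737, 0.1664]
eef_rot: [2.228, 2.215, -0.001]
contact_force: [9.8, 1.1, -12.2]
gripper_width: 0.0252
```

apply_moves:
  travel:
    - [0,0,-1.5]
    - [0,0,0]
  roll: [0,0]
  hand: [1,1]

```text
clock: 10.7
position: [0.6226, 0.1736, 0.1665]
eef_rot: [2.227, 2.215, -0.002]
contact_force: [13.7, 2.4, -20.7]
gripper_width: 0.0249
```

apply_moves:
  travel:
    - [0,0,3]
    - [0,0,0]
    - [0,0,0]
    - [0,0,0]
    - [0,0,0]
    - [0,0,-30]
    - [0,0,-30]
    - [0,0,0]
  roll: [0,0,0,0,0,0,0,0]
  hand: [1,-1,-1,-1,-1,-1,-1,-1]

```text
clock: 11.5
position: [0.6242, 0.174, 0.2309]
eef_rot: [2.226, 2.213, 0.01]
contact_force: [0.7, -1.0, 0.1]
gripper_width: 0.073
```

```bash
python3 - <<'E'
from h import *
to(629.5,39,230)
c=cam('scene'); u=proj(c,[.623,.174,.12]).astype(int); print(u)
cv2.imwrite('pics/s4.png',cv2.resize(c['color'][u[1]-60:u[1]+40,u[0]-60:u[0]+60],None,fx=6,fy=6,interpolation=cv2.INTER_CUBIC))
E
```

```text
t 11.5 pos [624.2 174.  230.9] yawy -0.34 tilt 0.38 q7 -0.25 F [ 0.7 -1.   0.1] w 73.0
tool shift mm [-135.     6.1    0.6]
[348 219]
```

View pics/s4.png

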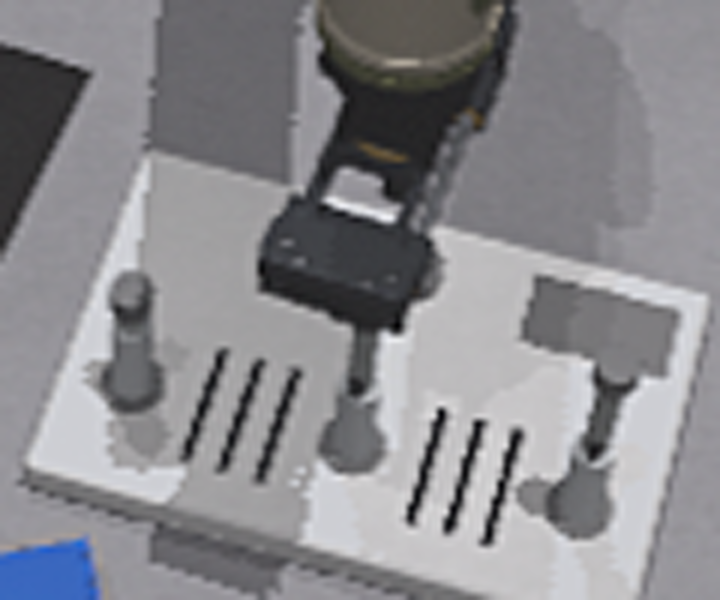

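Pegs 0 and 1 are up, with black lock buttons visible at crop px (597,450) and (357,385). Now peg 2.

apply_moves:
  travel:
    - [-34,1,0]
    - [-34,2,0]
    - [-34,2,0]
    - [-33,2,0]
    - [0,0,20]
    - [0,0,35]
    - [0,0,35]
    - [0,0,18]
    - [0,0,8]
    - [0,0,0]
  roll: [0,0,0,0,0,0,0,0,0,0]
  hand: [-1,-1,-1,-1,-1,-1,-1,-1,-1,-1]

```text
clock: 12.55
position: [0.6278, 0.0387, 0.109]
eef_rot: [-2.227, -2.214, 0.003]
contact_force: [0.1, 0.4, 0.7]
gripper_width: 0.0866
```

```bash
python3 - <<'E'
from h import *
to(629.5,39,109)
E
```

```text
t 12.55 pos [627.8  38.7 109. ] yawy -0.32 tilt 0.13 q7 -0.01 F [0.1 0.4 0.7] w 86.6
tool shift mm [ 0.4  1.7 -0. ]
```

apply_moves:
  travel:
    - [0,1,0]
    - [0,0,0]
    - [0,0,0]
    - [0,0,0]
    - [0,0,0]
    - [0,0,0]
    - [0,0,0]
    - [0,0,0]
    - [0,0,0]
    - [0,0,0]
  roll: [0,0,0,0,0,0,0,0,0,0]
  hand: [1,1,1,1,1,1,1,1,1,1]

```text
clock: 13.55
position: [0.6297, 0.0387, 0.1102]
eef_rot: [-2.228, -2.215, -0.0]
contact_force: [-0.1, 0.9, -1.3]
gripper_width: 0.0252
```

apply_moves:
  travel:
    - [0,0,0]
    - [0,0,-10]
    - [0,0,-10]
    - [0,0,-10]
    - [0,0,-10]
    - [0,0,-8]
    - [0,0,0]
  roll: [0,0,0,0,0,0,0]
  hand: [1,1,1,1,1,1,1]

```text
clock: 14.25
position: [0.6297, 0.0387, 0.1598]
eef_rot: [2.228, 2.215, 0.001]
contact_force: [-1.5, -0.3, 0.3]
gripper_width: 0.0249
```

apply_moves:
  travel:
    - [0,0,-2]
    - [0,0,0]
  roll: [0,0]
  hand: [1,1]

```text
clock: 14.45
position: [0.6297, 0.0387, 0.1604]
eef_rot: [-2.228, -2.215, -0.0]
contact_force: [-0.4, 0.1, 0.9]
gripper_width: 0.0252
```

apply_moves:
  travel:
    - [0,0,-2]
    - [0,0,-1]
    - [0,0,0]
  roll: [0,0,0]
  hand: [1,1,1]

```text
clock: 14.75
position: [0.6296, 0.0386, 0.1632]
eef_rot: [-2.228, -2.215, 0.0]
contact_force: [0.7, 0.2, -1.7]
gripper_width: 0.0254
```

apply_moves:
  travel:
    - [0,0,-2]
    - [0,0,0]
  roll: [0,0]
  hand: [1,1]

```text
clock: 14.95
position: [0.6297, 0.0387, 0.1654]
eef_rot: [-2.228, -2.215, -0.0]
contact_force: [0.8, 0.2, -1.6]
gripper_width: 0.025
```

apply_moves:
  travel:
    - [0,0,-2]
    - [0,0,0]
  roll: [0,0]
  hand: [1,1]

```text
clock: 15.15
position: [0.6295, 0.0387, 0.1658]
eef_rot: [-2.228, -2.215, 0.001]
contact_force: [5.7, 0.4, -13.2]
gripper_width: 0.0254
```

apply_moves:
  travel:
    - [0,0,1.5]
    - [0,0,0]
    - [0,0,0]
    - [0,0,0]
    - [0,0,0]
    - [0,0,-30]
    - [0,0,-40]
    - [0,0,0]
  roll: [0,0,0,0,0,0,0,0]
  hand: [1,-1,-1,-1,-1,-1,-1,-1]

```text
clock: 15.95
position: [0.632, 0.0385, 0.2416]
eef_rot: [2.225, 2.211, 0.011]
contact_force: [0.6, -0.8, -0.1]
gripper_width: 0.0727
```

```bash
cat >> h.py <<'E'
def jars(names=('top','scene')):
    for n in names:
        c=cam(n); W=c['W']; C=c['color'].astype(int); mx=C.max(2); mn=C.min(2)
        inb=(W[...,0]>0.3)&(W[...,0]<0.75)&(W[...,1]>-.6)&(W[...,1]<-.03)
        m=inb&(mx-mn<40)&(mn>125)&(W[...,2]>0.015)
        k,l,s,ce=cv2.connectedComponentsWithStats(m.astype(np.uint8))
        for i in range(1,k):
            if s[i,4]<60: continue
            p=W[l==i]; pz=p[:,2]; z9=np.nanpercentile(pz,60); top=p[abs(pz-z9)<0.008]
            r=cv2.minAreaRect((top[:,:2]*1000).astype(np.float32)); b=cv2.boxPoints(r)
            e=[b[1]-b[0],b[2]-b[1]]; e=e[0] if np.linalg.norm(e[0])>np.linalg.norm(e[1]) else e[1]
            a=np.degrees(np.arctan2(e[1],e[0]))%180
            print(n,'px',ce[i].round(),s[i,4],'z',round(z9*1000),'centre',np.round(r[0]),np.round(r[1]),'axis deg',round(a,1))
        if n=='top': ct=c
        else: cs=c
    return ct,cs
E
python3 - <<'E'
from h import *
ct,c=jars()
to(613,-170,230)
cv2.imwrite('pics/s5.png',cv2.resize(c['color'][110:270,170:410],None,fx=3.3,fy=3.3,interpolation=cv2.INTER_CUBIC))
E
```

```text
top px [373. 193.] 361 z 53 centre [ 611. -139.] [76. 52.] axis deg 83.2
top px [441. 240.] 476 z 54 centre [ 454. -354.] [50. 97.] axis deg 98.8
scene px [230. 152.] 262 z 53 centre [ 455. -358.] [58. 97.] axis deg 98.1
scene px [196. 204.] 92 z 50 centre [ 713. -380.] [74. 98.] axis deg 92.3
scene px [267. 201.] 321 z 52 centre [ 614. -133.] [96. 53.] axis deg 82.6
t 16.05 pos [630.1  38.7 236.7] yawy -0.33 tilt 0.12 q7 -0.03 F [-0.2  0.4 -1.2] w 80.9
tool shift mm [-208.8  -16.     6.6]
```

View pics/s5.png

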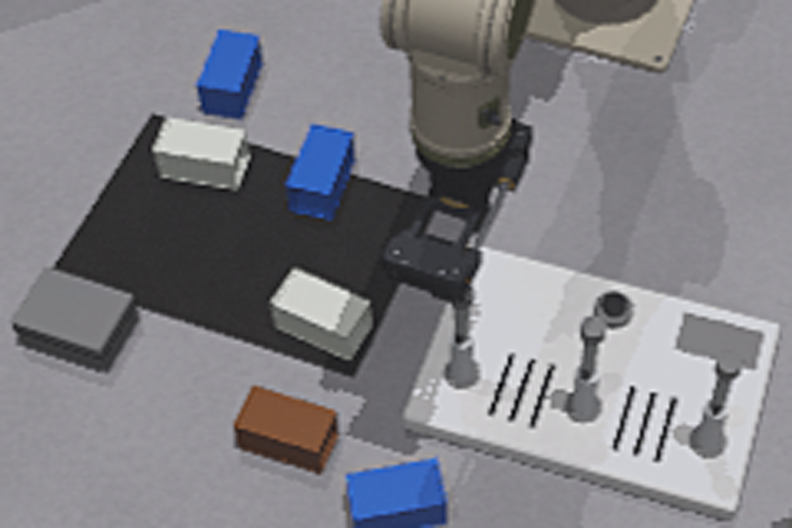

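All three pegs are raised, with their buttons out. Jar A is at about (611,-132) mm and jar B is unmoved. I go to jar A and align the jaws across it near its closed end.

apply_moves:
  travel:
    - [-40,-4,0]
    - [-40,-5,0]
    - [-40,-5,0]
    - [-40,-5,10]
    - [-38,-3,20]
    - [0,0,20]
  roll: [0,0,0,0,0,6.7]
  hand: [-1,-1,-1,-1,-1,-1]

```text
clock: 16.65
position: [0.6042, -0.1665, 0.1845]
eef_rot: [2.361, 2.07, -0.004]
contact_force: [0.4, 0.9, -0.1]
gripper_width: 0.0869
```

apply_moves:
  travel:
    - [0,0,0]
    - [0,0,0]
  roll: [0,0]
  hand: [-1,-1]

```text
clock: 16.85
position: [0.6063, -0.158, 0.1851]
eef_rot: [-2.348, -2.085, 0.001]
contact_force: [0.3, 0.2, 0.4]
gripper_width: 0.0871
```

```bash
python3 - <<'E'
from h import *
ct,c=jars()
to(607.6,-159.3,8)
cv2.imwrite('pics/s6.png',cv2.resize(c['color'][110:270,170:410],None,fx=3.3,fy=3.3,interpolation=cv2.INTER_CUBIC))
E
```

```text
top px [406. 149.] 238 z 583 centre [ 602. -155.] [50. 27.] axis deg 70.4
top px [363. 192.] 204 z 54 centre [ 615. -108.] [49. 48.] axis deg 80.3
top px [441. 240.] 473 z 54 centre [ 454. -354.] [51. 97.] axis deg 99.1
scene px [275.  54.] 2962 z 627 centre [ 454. -102.] [ 75. 128.] axis deg 161.8
scene px [230. 152.] 259 z 53 centre [ 455. -357.] [58. 96.] axis deg 98.3
scene px [267. 202.] 317 z 52 centre [ 613. -132.] [97. 55.] axis deg 80.3
scene px [199. 205.] 78 z 50 centre [ 713. -366.] [74. 68.] axis deg 1.6
t 16.95 pos [ 607.2 -157.9  186.4] yawy -6.79 tilt 0.06 q7 0.21 F [ 0.9 -0.5  0.6] w 86.8
tool shift mm [ -1.4   0.4 178.4]
```

View pics/s6.png

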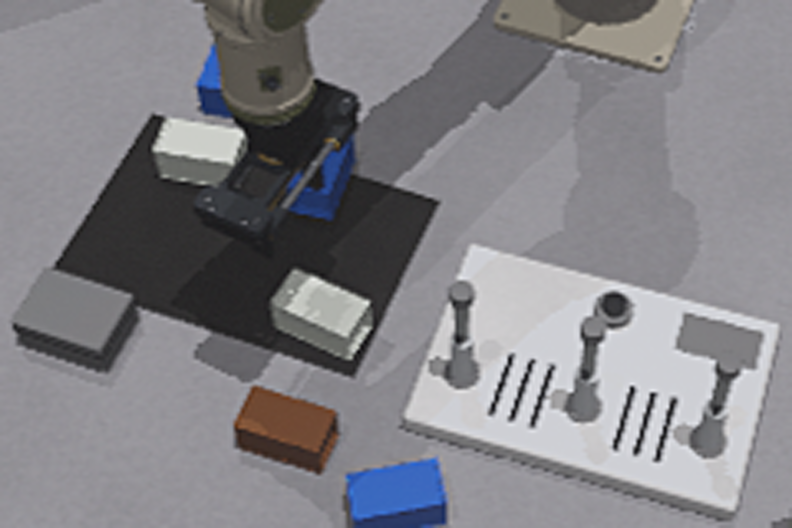

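apply_moves:
  travel:
    - [-1,0,30]
    - [0,0,40]
    - [0,0,40]
    - [0,0,30]
    - [0,0,20]
    - [0,0,10]
    - [0,0,7]
    - [0,0,0]
    - [0,0,0]
  roll: [0,0,0,0,0,0,0,0,0]
  hand: [-1,-1,-1,-1,-1,-1,-1,-1,-1]
  squeeze: 5

```text
clock: 17.85
position: [0.6072, -0.1603, 0.0099]
eef_rot: [2.352, 2.081, 0.002]
contact_force: [0.6, -0.3, 0.9]
gripper_width: 0.0871
```

```bash
python3 - <<'E'
from h import *
to(607.6,-159.3,8)
c=cam('scene'); u=proj(c,[.613,-.13,.05]).astype(int)
cv2.imwrite('pics/s7.png',cv2.resize(c['color'][u[1]-60:u[1]+40,u[0]-60:u[0]+60],None,fx=6,fy=6,interpolation=cv2.INTER_CUBIC))
E
```

```text
t 17.85 pos [ 607.2 -160.3    9.9] yawy -7.0 tilt 0.1 q7 0.28 F [ 0.6 -0.3  0.9] w 87.1
tool shift mm [1.  0.2 1.9]
```

View pics/s7.png

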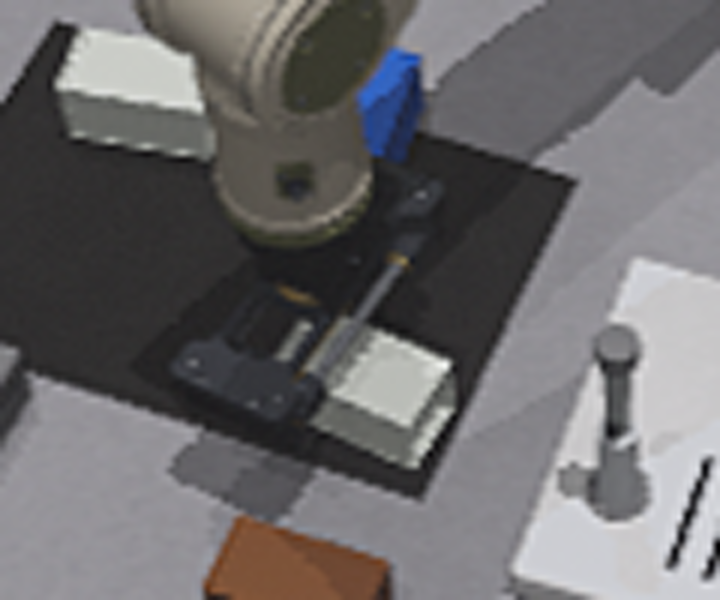

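The fingers straddle the closed end of jar A. I close gently.

apply_moves:
  travel:
    - [0,0,1]
    - [0,0,0]
    - [0,0,0]
    - [0,0,0]
    - [0,0,0]
    - [0,0,0]
    - [0,0,0]
    - [0,0,0]
  roll: [0,0,0,0,0,0,0,0]
  hand: [1,1,1,1,1,1,1,1]
  squeeze: 6

```text
clock: 18.7
position: [0.6065, -0.1602, 0.0077]
eef_rot: [2.353, 2.081, 0.0]
contact_force: [0.4, 0.3, -0.1]
gripper_width: 0.052
```

```bash
python3 - <<'E'
from h import *
to(607.6,-159.3,8)
s=67.5+1
for th in range(0,91,10):
    t=np.radians(th); print(th, np.round(-s*np.cos(t)+26*np.sin(t)+s,1), np.round(s*np.sin(t)+26*np.cos(t)-26,1))
E
```

```text
t 18.7 pos [ 606.5 -160.2    7.7] yawy -7.03 tilt 0.01 q7 0.28 F [ 0.4  0.3 -0.1] w 52.0
tool shift mm [ 1.   1.  -0.3]
0 0.0 0.0
10 5.6 11.5
20 13.0 21.9
30 22.2 30.8
40 32.7 37.9
50 44.4 43.2
60 56.8 46.3
70 69.5 47.3
80 82.2 46.0
90 94.5 42.5
```

The jar is gripped at a width of 52.0 mm. I start the pivot arc over the mouth edge, to 50°, then check.

apply_moves:
  travel:
    - [2.5,0,-6.3]
    - [3.2,0,-6.3]
    - [3.6,0,-6]
    - [4.1,0,-5.5]
    - [4.6,0,-5.2]
    - [5,0,-4.7]
    - [5.5,0,-4.3]
    - [5.8,0,-3.8]
    - [12.4,0,-6]
    - [0,0,0]
  roll: [0,0,0,0,0,0,0,0,0,0]
  hand: [1,1,1,1,1,1,1,1,1,1]

```text
clock: 19.7
position: [0.6131, -0.111, 0.0566]
eef_rot: [-2.35, -2.084, -0.003]
contact_force: [-0.4, 1.2, -0.6]
gripper_width: 0.052
```

```bash
python3 - <<'E'
from h import *
to(607.6,-159.3,8)
c=cam('scene'); u=proj(c,[.613,-.13,.05]).astype(int)
cv2.imwrite('pics/s8.png',cv2.resize(c['color'][u[1]-60:u[1]+40,u[0]-60:u[0]+60],None,fx=6,fy=6,interpolation=cv2.INTER_CUBIC))
E
```

```text
t 19.7 pos [ 613.1 -111.    56.6] yawy -6.87 tilt 0.11 q7 0.17 F [-0.4  1.2 -0.6] w 52.0
tool shift mm [-48.6   0.2  48.5]
```

View pics/s8.png

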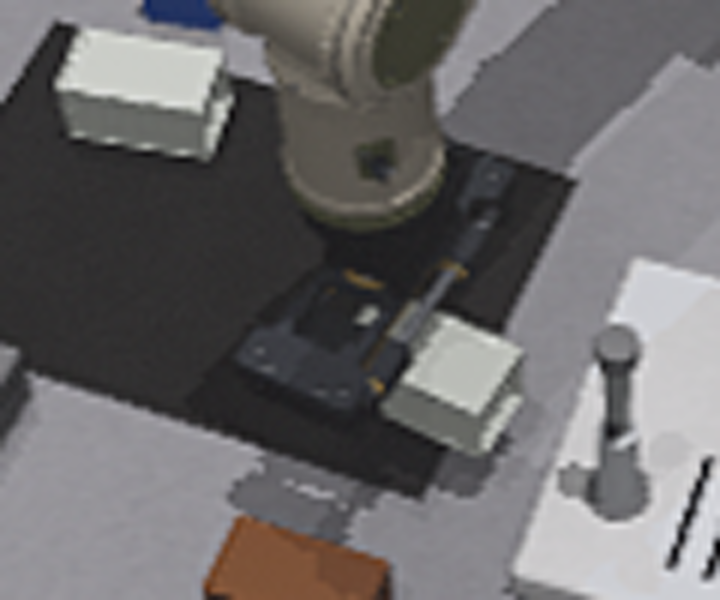

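The pads hold the jar level at crop px (455,370), because friction resists the turn at 6 N. I loosen to 3 N so gravity can swing the mouth down.

apply_moves:
  travel:
    - [0,0,-10]
    - [0,0,-10]
    - [0,0,-10]
    - [0,0,0]
    - [0,0,0]
  roll: [0,0,0,0,0]
  hand: [1,1,1,1,1]
  squeeze: 3

```text
clock: 20.25
position: [0.6123, -0.114, 0.0862]
eef_rot: [2.353, 2.081, 0.001]
contact_force: [-0.7, -0.1, -1.4]
gripper_width: 0.0521
```

```bash
python3 - <<'E'
from h import *
to(607.6,-159.3,8)
c=cam('scene'); u=proj(c,[.613,-.13,.05]).astype(int)
cv2.imwrite('pics/s9.png',cv2.resize(c['color'][u[1]-60:u[1]+40,u[0]-60:u[0]+60],None,fx=6,fy=6,interpolation=cv2.INTER_CUBIC))
E
```

```text
t 20.25 pos [ 612.3 -114.    86.2] yawy -7.04 tilt 0.04 q7 0.16 F [-0.7 -0.1 -1.4] w 52.1
tool shift mm [-45.6   0.9  78.2]
```

View pics/s9.png

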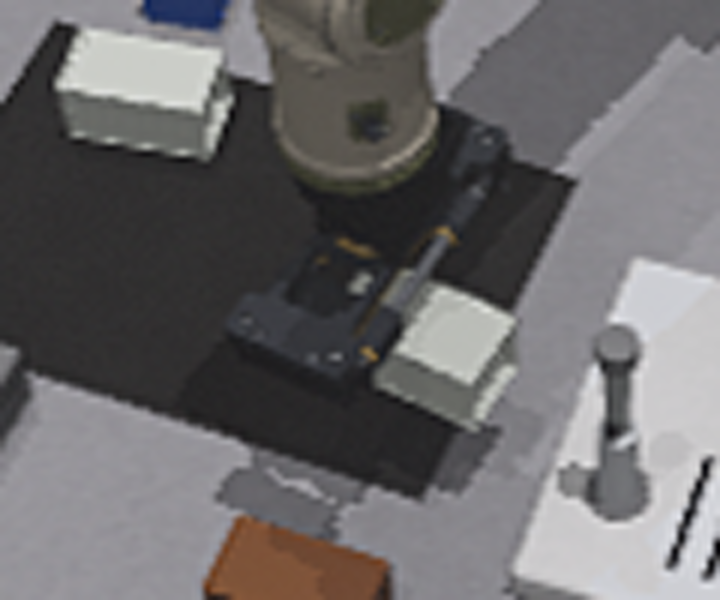

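The pads still hold it, because the overlap patch is too big. I set the jar back down further from the stand and re-grip only its top rear corner with a small patch, so it can pivot.

apply_moves:
  travel:
    - [-20,0,0]
    - [-20,0,10]
    - [-20,0,20]
    - [0,0,20]
    - [0,0,15]
    - [0,0,8]
    - [0,0,4]
    - [0,0,0]
    - [0,0,0]
  roll: [0,0,0,0,0,0,0,0,0]
  hand: [1,1,1,1,1,1,1,1,1]
  squeeze: 6

```text
clock: 21.2
position: [0.6054, -0.1732, 0.0095]
eef_rot: [2.352, 2.081, 0.001]
contact_force: [-0.0, 0.5, -1.1]
gripper_width: 0.0519
```

apply_moves:
  travel:
    - [0,0,0]
    - [0,0,0]
    - [0,0,0]
    - [0,0,-15]
    - [0,0,-20]
  roll: [0,0,0,0,0]
  hand: [-0.3,-0.3,-0.3,-0.3,-0.3]

```text
clock: 21.7
position: [0.6042, -0.1733, 0.0443]
eef_rot: [-2.353, -2.08, 0.002]
contact_force: [0.0, -0.2, 0.1]
gripper_width: 0.0563
```

```bash
python3 - <<'E'
from h import *
jars()
to(607.6,-159.3,8)
c=cam('scene'); u=proj(c,[.613,-.15,.05]).astype(int)
cv2.imwrite('pics/s10.png',cv2.resize(c['color'][u[1]-60:u[1]+40,u[0]-60:u[0]+60],None,fx=6,fy=6,interpolation=cv2.INTER_CUBIC))
E
```

```text
top px [403. 163.] 95 z 443 centre [ 607. -173.] [48. 16.] axis deg 67.9
top px [365. 192.] 166 z 54 centre [ 613. -115.] [38. 53.] axis deg 172.0
top px [441. 240.] 476 z 54 centre [ 454. -354.] [51. 95.] axis deg 98.8
scene px [317.  20.] 397 z 637 centre [327. -54.] [51. 37.] axis deg 81.1
scene px [272.  85.] 2637 z 531 centre [ 476. -116.] [76. 71.] axis deg 72.6
scene px [227. 152.] 199 z 53 centre [ 456. -365.] [58. 83.] axis deg 103.0
scene px [268. 202.] 210 z 53 centre [ 615. -130.] [66. 56.] axis deg 79.8
t 21.8 pos [ 606.7 -174.2   47.5] yawy -7.05 tilt 0.29 q7 0.29 F [-0.2 -1.2  1.3] w 56.7
tool shift mm [14.9 -1.1 39.5]
```

View pics/s10.png

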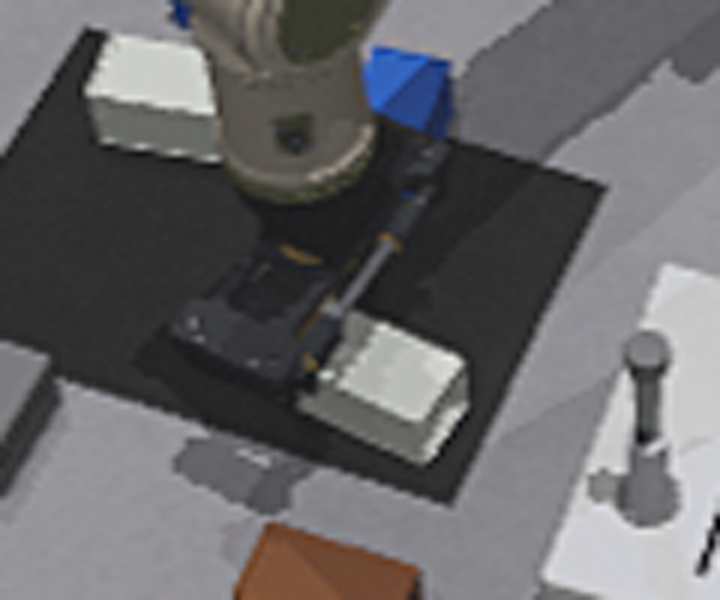

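apply_moves:
  travel:
    - [-19,0,0]
    - [0,0,5]
    - [0,0,0]
    - [0,0,0]
    - [0,0,0]
    - [0,0,0]
  roll: [0,0,0,0,0,0]
  hand: [-0.3,-0.3,-0.3,1,1,1]
  squeeze: 3.5

```text
clock: 22.45
position: [0.6025, -0.1915, 0.0386]
eef_rot: [-2.352, -2.082, -0.0]
contact_force: [0.2, 1.0, -0.5]
gripper_width: 0.0517
```

```bash
python3 - <<'E'
from h import *
to(607.6,-159.3,8)
c=cam('scene'); u=proj(c,[.613,-.15,.05]).astype(int)
cv2.imwrite('pics/s11.png',cv2.resize(c['color'][u[1]-60:u[1]+40,u[0]-60:u[0]+60],None,fx=6,fy=6,interpolation=cv2.INTER_CUBIC))
E
```

```text
t 22.45 pos [ 602.5 -191.5   38.6] yawy -6.99 tilt 0.03 q7 0.32 F [ 0.2  1.  -0.5] w 51.7
tool shift mm [32.6  1.1 30.7]
```

View pics/s11.png

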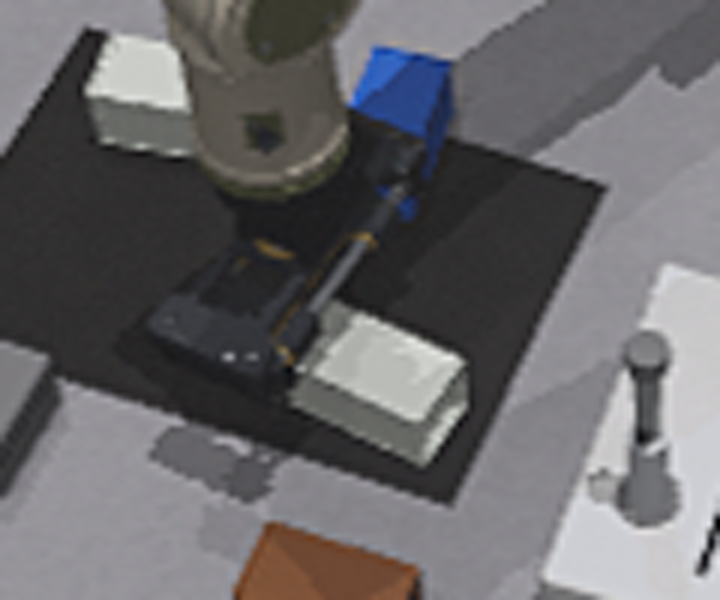

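apply_moves:
  travel:
    - [0,0,0]
    - [0,0,0]
    - [0,0,-8]
    - [0,0,-8]
    - [0,0,-8]
    - [0,0,-8]
    - [0,0,-8]
    - [0,0,0]
    - [0,0,0]
  roll: [0,0,0,0,0,0,0,0,0]
  hand: [1,1,1,1,1,1,1,1,1]

```text
clock: 23.4
position: [0.6025, -0.1922, 0.0789]
eef_rot: [2.353, 2.081, 0.0]
contact_force: [0.2, -0.5, -0.2]
gripper_width: 0.0515
```

```bash
python3 - <<'E'
from h import *
to(607.6,-159.3,8)
c=cam('scene'); u=proj(c,[.613,-.15,.05]).astype(int)
cv2.imwrite('pics/s12.png',cv2.resize(c['color'][u[1]-60:u[1]+40,u[0]-60:u[0]+60],None,fx=6,fy=6,interpolation=cv2.INTER_CUBIC))
E
```

```text
t 23.4 pos [ 602.5 -192.2   78.9] yawy -7.03 tilt 0.02 q7 0.3 F [ 0.2 -0.5 -0.2] w 51.5
tool shift mm [33.3  1.  70.9]
```

View pics/s12.png

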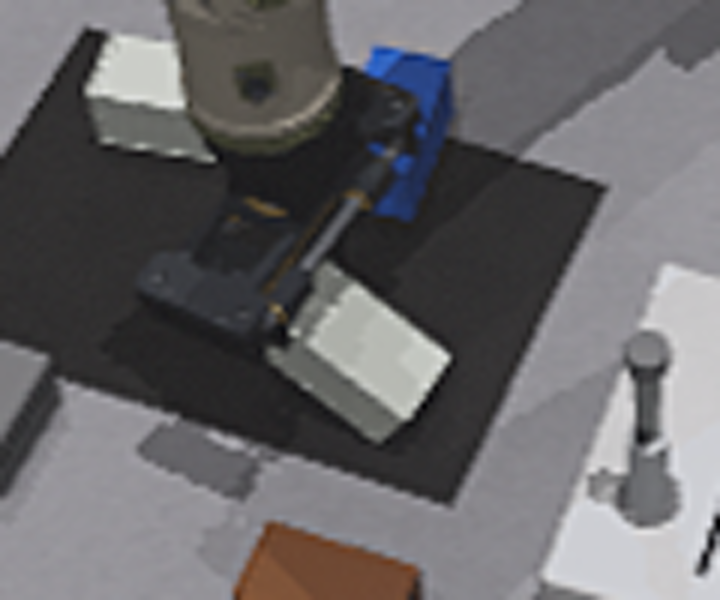

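It pivots now: the mouth end is still on the mat while the rear is up. I continue.

apply_moves:
  travel:
    - [2,0,-6]
    - [2,0,-5]
    - [3,0,-5]
    - [3,0,-2]
    - [4,0,0]
    - [0,0,0]
  roll: [0,0,0,0,0,0]
  hand: [1,1,1,1,1,1]

```text
clock: 24.05
position: [0.6044, -0.1773, 0.0967]
eef_rot: [-2.352, -2.082, -0.001]
contact_force: [0.4, 0.2, -1.3]
gripper_width: 0.0523
```

```bash
python3 - <<'E'
from h import *
to(607.6,-159.3,8)
c=cam('scene'); u=proj(c,[.613,-.15,.05]).astype(int)
cv2.imwrite('pics/s13.png',cv2.resize(c['color'][u[1]-60:u[1]+40,u[0]-60:u[0]+60],None,fx=6,fy=6,interpolation=cv2.INTER_CUBIC))
E
```

```text
t 24.05 pos [ 604.4 -177.3   96.7] yawy -6.97 tilt 0.03 q7 0.27 F [ 0.4  0.2 -1.3] w 52.3
tool shift mm [18.2  1.  88.7]
```

View pics/s13.png

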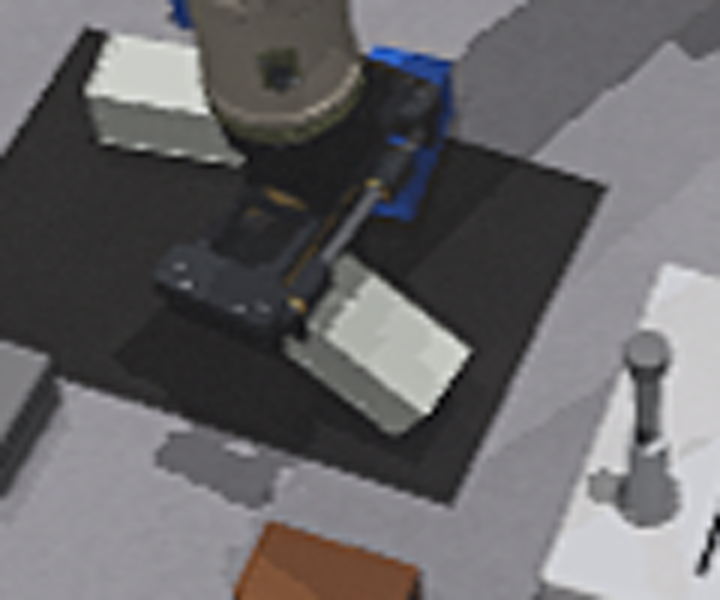

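apply_moves:
  travel:
    - [0,0,-3]
    - [0,0,-3]
    - [0,0,0]
    - [0,0,-15]
    - [0,0,0]
    - [0,0,0]
  roll: [0,0,0,0,0,0]
  hand: [1,1,1,1,1,1]
  squeeze: 3

```text
clock: 24.7
position: [0.6046, -0.1785, 0.1186]
eef_rot: [2.353, 2.08, 0.002]
contact_force: [0.1, 0.5, -1.5]
gripper_width: 0.0517
```

```bash
cat >> h.py <<'E'
def tilt(c,xy,r=0.06,zmin=0.02):
    W=c['W'];C=c['color'].astype(int); m=(np.hypot(W[...,0]-xy[0],W[...,1]-xy[1])<r)&(W[...,2]>zmin)&(C.min(2)>150)&(C.max(2)-C.min(2)<40)
    p=W[m]; 
    if len(p)<20: print('few',len(p)); return
    best=None
    rng=np.random.default_rng(0)
    for _ in range(400):
        a=p[rng.choice(len(p),3,False)]; n=np.cross(a[1]-a[0],a[2]-a[0]); L=np.linalg.norm(n)
        if L<1e-5: continue
        n/=L; k=abs((p-a[0])@n)<0.003
        if best is None or k.sum()>best.sum(): best=k
    q=p[best]; q0=q.mean(0); n=np.linalg.svd(q-q0)[2][2]; n*=np.sign(n[2])
    print('plane n',n.round(2),'tilt from up',np.degrees(np.arccos(n[2])).round(1),'pts',best.sum(),len(p),'c',(q0*1000).round())
E
python3 - <<'E'
from h import *
to(607.6,-159.3,8)
c=cam('scene'); u=proj(c,[.613,-.15,.05]).astype(int)
tilt(c,(.61,-.15))
cv2.imwrite('pics/s14.png',cv2.resize(c['color'][u[1]-60:u[1]+40,u[0]-60:u[0]+60],None,fx=6,fy=6,interpolation=cv2.INTER_CUBIC))
E
```

```text
t 24.7 pos [ 604.6 -178.5  118.6] yawy -7.03 tilt 0.08 q7 0.26 F [ 0.1  0.5 -1.5] w 51.7
tool shift mm [ 19.4   0.5 110.6]
plane n [ 0.33 -0.17  0.93] tilt from up 22.1 pts 316 788 c [ 597. -163.  525.]
```

View pics/s14.png

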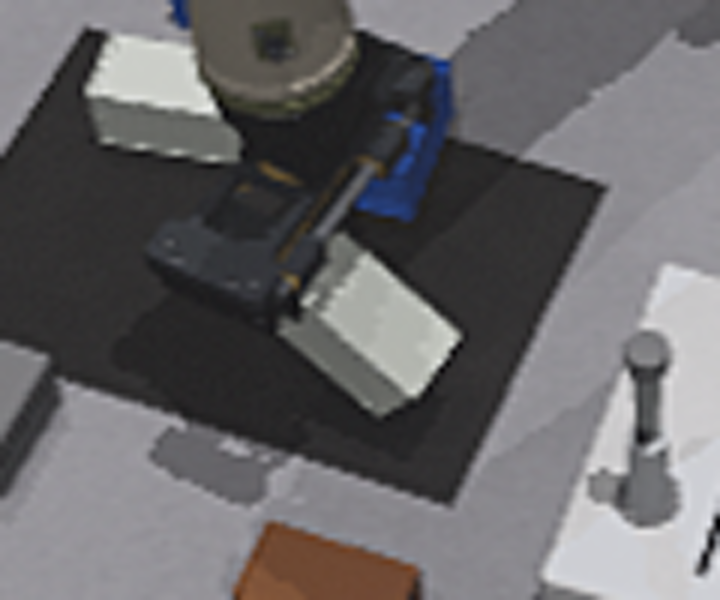

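apply_moves:
  travel:
    - [0,0,10]
    - [0,0,10]
    - [0,0,8]
    - [6,0,-1.3]
    - [6,0,-1.3]
    - [6,0,-1.3]
    - [7,0,-0.4]
    - [7,0,-0.4]
    - [0,0,0]
  roll: [0,0,0,0,0,0,0,0,0]
  hand: [1,1,1,1,1,1,1,1,1]

```text
clock: 25.65
position: [0.6086, -0.1448, 0.0947]
eef_rot: [-2.351, -2.083, -0.001]
contact_force: [1.1, -0.2, -1.2]
gripper_width: 0.0523
```

```bash
sed -i 's/(W\[...,2\]>zmin)&(C.min/(W[...,2]>zmin)\&(W[...,2]<0.2)\&(C.min/' h.py; python3 - <<'E'
from h import *
to(607.6,-159.3,8)
c=cam('scene'); u=proj(c,[.613,-.15,.05]).astype(int)
tilt(c,(.61,-.13))
cv2.imwrite('pics/s15.png',cv2.resize(c['color'][u[1]-60:u[1]+40,u[0]-60:u[0]+60],None,fx=6,fy=6,interpolation=cv2.INTER_CUBIC))
E
```

```text
t 25.65 pos [ 608.6 -144.8   94.7] yawy -6.91 tilt 0.06 q7 0.22 F [ 1.1 -0.2 -1.2] w 52.3
tool shift mm [-14.6   0.7  86.7]
plane n [0.05 0.64 0.77] tilt from up 40.0 pts 160 242 c [616. -99.  74.]
```

View pics/s15.png

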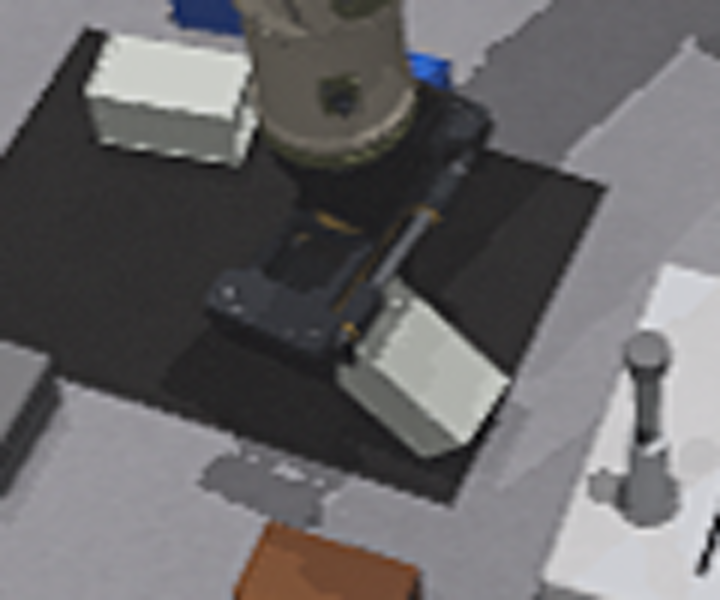

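Tilt is 40° and the corner was not quite touching the mat. I go back, press lower and drag forward.

apply_moves:
  travel:
    - [-15,0,-3]
    - [-18,0,0]
    - [0,0,8]
    - [3,0,2]
    - [6,0,0]
    - [6,0,-1]
    - [6,0,-1]
    - [6,0,-1]
    - [6,0,0]
    - [0,0,0]
  roll: [0,0,0,0,0,0,0,0,0,0]
  hand: [1,1,1,1,1,1,1,1,1,1]

```text
clock: 26.7
position: [0.6082, -0.1448, 0.0903]
eef_rot: [-2.351, -2.083, -0.001]
contact_force: [-0.4, 0.3, -0.3]
gripper_width: 0.052
```

```bash
python3 - <<'E'
from h import *
to(607.6,-159.3,8)
c=cam('scene'); u=proj(c,[.613,-.15,.05]).astype(int)
tilt(c,(.61,-.12))
cv2.imwrite('pics/s16.png',cv2.resize(c['color'][u[1]-60:u[1]+40,u[0]-60:u[0]+60],None,fx=6,fy=6,interpolation=cv2.INTER_CUBIC))
E
```

```text
t 26.7 pos [ 608.2 -144.8   90.3] yawy -6.92 tilt 0.05 q7 0.22 F [-0.4  0.3 -0.3] w 52.0
tool shift mm [-14.5   1.1  82.3]
plane n [0.06 0.86 0.51] tilt from up 59.1 pts 60 76 c [ 614. -109.   60.]
```

View pics/s16.png

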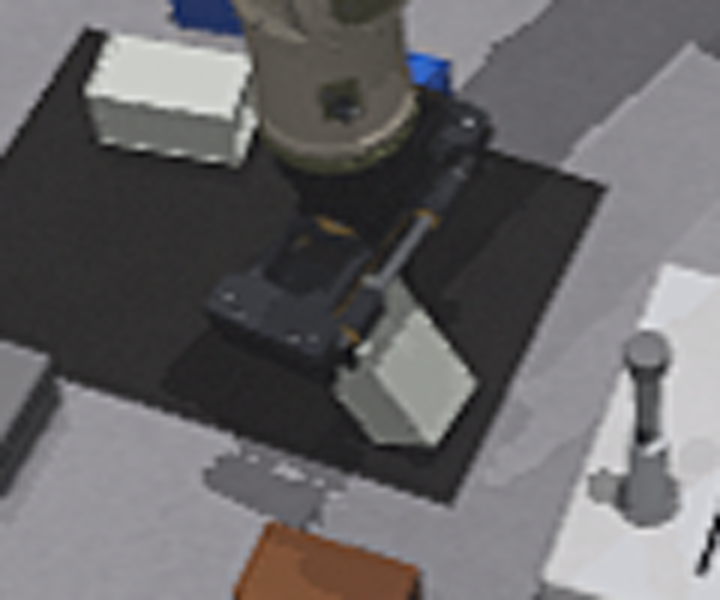

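Tilt is now 59°, so it works. I continue to 90°.

apply_moves:
  travel:
    - [6,0,0]
    - [6,0,0.5]
    - [6,0,1]
    - [6,0,1.2]
    - [6,0,1.5]
    - [6,0,2]
    - [6,0,2.5]
    - [6,0,2.5]
    - [0,0,0]
  roll: [0,0,0,0,0,0,0,0,0]
  hand: [1,1,1,1,1,1,1,1,1]

```text
clock: 27.65
position: [0.6141, -0.0974, 0.0788]
eef_rot: [-2.351, -2.083, -0.001]
contact_force: [1.8, 1.4, 1.3]
gripper_width: 0.0523
```

```bash
python3 - <<'E'
from h import *
to(607.6,-159.3,8)
c=cam('scene'); u=proj(c,[.613,-.15,.05]).astype(int)
tilt(c,(.61,-.09))
cv2.imwrite('pics/s17.png',cv2.resize(c['color'][u[1]-60:u[1]+40,u[0]-60:u[0]+60],None,fx=6,fy=6,interpolation=cv2.INTER_CUBIC))
E
```

```text
t 27.65 pos [614.1 -97.4  78.8] yawy -6.94 tilt 0.04 q7 0.14 F [1.8 1.4 1.3] w 52.3
tool shift mm [-62.3   1.   70.7]
few 5
```

View pics/s17.png

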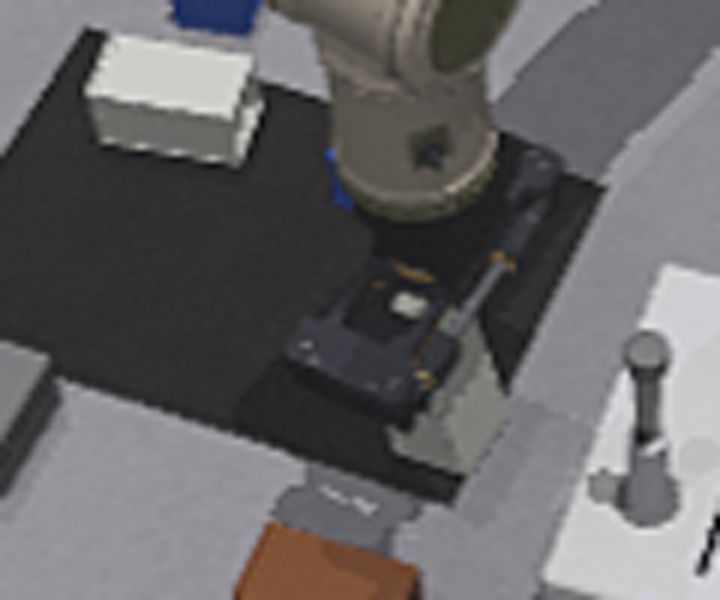

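Nearly upright. I nudge a bit more, then release so it settles flat on its mouth.

apply_moves:
  travel:
    - [4,0,1]
    - [0,0,0]
    - [0,0,0]
    - [0,0,0]
    - [0,0,0]
    - [0,0,-10]
    - [0,0,-20]
    - [0,0,-30]
    - [0,0,-30]
    - [0,0,-20]
  roll: [0,0,0,0,0,0,0,0,0,0]
  hand: [1,1,0,-0.2,-0.4,-0.4,-0.4,-0.4,-0.4,-0.4]

```text
clock: 28.7
position: [0.615, -0.0955, 0.1914]
eef_rot: [2.353, 2.079, 0.003]
contact_force: [0.3, 0.1, 0.2]
gripper_width: 0.0609
```

```bash
python3 - <<'E'
from h import *
to(607.6,-159.3,8)
c=cam('scene'); u=proj(c,[.613,-.13,.05]).astype(int)
tilt(c,(.61,-.09),zmin=.08)
W=c['W']; m=(np.hypot(W[...,0]-.613,W[...,1]+.09)<.07)&(W[...,2]>.085)&(W[...,2]<.11); p=W[m]; r=cv2.minAreaRect((p[:,:2]*1000).astype(np.float32)); print(r,np.median(p[:,2]))
cv2.imwrite('pics/s18.png',cv2.resize(c['color'][u[1]-60:u[1]+40,u[0]-60:u[0]+60],None,fx=6,fy=6,interpolation=cv2.INTER_CUBIC))
E
```

```text
t 28.7 pos [615.  -95.5 191.4] yawy -7.06 tilt 0.15 q7 0.09 F [0.3 0.1 0.2] w 60.9
tool shift mm [-64.3   0.  183.4]
plane n [ 0.03 -0.06  1.  ] tilt from up 3.6 pts 65 98 c [618. -83.  95.]
((616.7539672851562, -91.8154296875), (53.68547439575195, 55.90913009643555), 85.40895080566406) 0.094315638175554
```

View pics/s18.png

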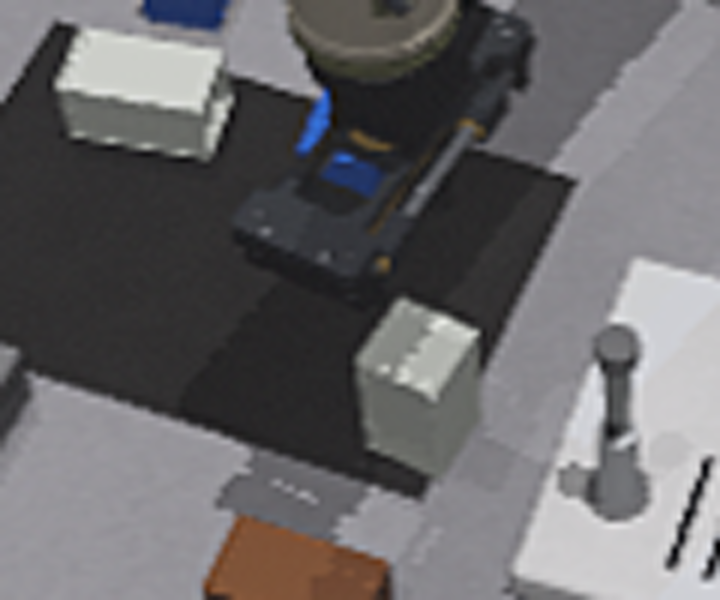

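The jar stands mouth down at about (615,-93), top at 94 mm and flat. I open fully, straddle it, grip firmly and lift.

apply_moves:
  travel:
    - [3,0,0]
    - [0,0,30]
    - [0,0,40]
    - [0,0,40]
    - [0,0,20]
    - [0,0,10]
    - [0,0,0]
  roll: [0,0,0,0,0,0,0]
  hand: [-1,-1,-1,-1,-1,-1,-1]
  squeeze: 15

```text
clock: 29.45
position: [0.6137, -0.0918, 0.0468]
eef_rot: [-2.352, -2.08, 0.003]
contact_force: [0.0, -0.1, 1.1]
gripper_width: 0.0863
```

apply_moves:
  travel:
    - [0,0,0]
    - [0,0,0]
    - [0,0,0]
    - [0,0,0]
    - [0,0,0]
    - [0,0,0]
    - [0,0,0]
    - [0,0,0]
  roll: [0,0,0,0,0,0,0,0]
  hand: [1,1,1,1,1,1,1,1]

```text
clock: 30.25
position: [0.6149, -0.092, 0.0486]
eef_rot: [2.353, 2.081, 0.001]
contact_force: [-1.0, -0.2, 4.6]
gripper_width: 0.0519
```

```bash
python3 - <<'E'
from h import *
to(629.6,38.7,260)
c=cam('scene'); u=proj(c,[.613,-.10,.05]).astype(int)
cv2.imwrite('pics/s19.png',cv2.resize(c['color'][u[1]-60:u[1]+40,u[0]-60:u[0]+60],None,fx=6,fy=6,interpolation=cv2.INTER_CUBIC))
E
```

```text
t 30.25 pos [614.9 -92.   48.6] yawy -7.02 tilt 0.02 q7 0.14 F [-1.  -0.2  4.6] w 51.9
tool shift mm [ 131.5   -1.4 -211.4]
```

View pics/s19.png

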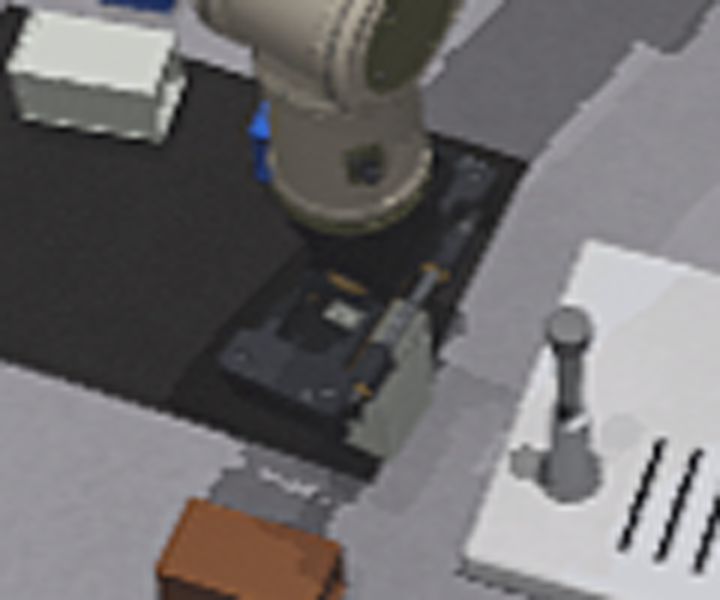

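apply_moves:
  travel:
    - [0,0,-10]
    - [0,0,-25]
    - [0,0,-35]
    - [0,0,-35]
    - [0,0,-35]
    - [0,0,-35]
    - [0,0,-30]
    - [0,0,-8]
    - [0,0,0]
  roll: [0,0,0,0,0,0,0,0,0]
  hand: [1,1,1,1,1,1,1,1,1]

```text
clock: 31.2
position: [0.6152, -0.0922, 0.2624]
eef_rot: [2.353, 2.08, 0.002]
contact_force: [0.5, -0.0, -1.7]
gripper_width: 0.0515
```

```bash
python3 - <<'E'
from h import *
to(629.6,38.7,262)
c=cam('scene'); u=proj(c,[.613,-.09,.25]).astype(int); print(u)
cv2.imwrite('pics/s20.png',cv2.resize(c['color'][u[1]-60:u[1]+60,u[0]-70:u[0]+70],None,fx=5,fy=5,interpolation=cv2.INTER_CUBIC))
E
```

```text
t 31.2 pos [615.2 -92.2 262.4] yawy -7.04 tilt 0.12 q7 0.07 F [ 0.5 -0.  -1.7] w 51.5
tool shift mm [131.7  -1.7   0.4]
[274 171]
```

View pics/s20.png

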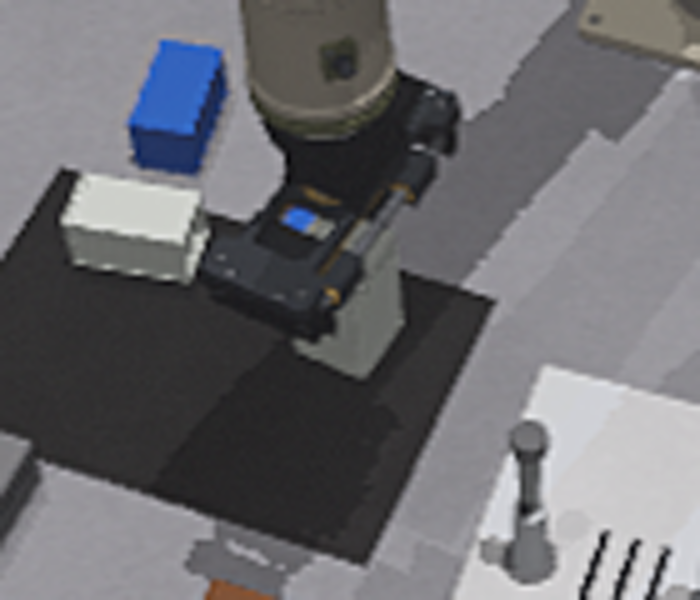

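apply_moves:
  travel:
    - [20,0,0]
    - [30,-1,0]
    - [30,-1,0]
    - [30,0,0]
    - [22,0,0]
    - [0,0,0]
    - [0,0,0]
  roll: [0,0,0,0,0,0,0]
  hand: [1,1,1,1,1,1,1]

```text
clock: 31.95
position: [0.6283, 0.0393, 0.2595]
eef_rot: [-2.352, -2.081, 0.004]
contact_force: [0.5, -0.4, -1.4]
gripper_width: 0.052
```

```bash
python3 - <<'E'
from h import *
to(629.6,38.7,262)
c=cam('scene'); u=proj(c,[.63,.04,.22]).astype(int); print(u)
W=c['W']; m=(np.hypot(W[...,0]-.63,W[...,1]-.04)<.06)&(W[...,2]>.20)&(W[...,2]<.26)&(c['color'].min(2)>90); p=W[m]*1000; print(len(p),p.min(0).round(),p.max(0).round())
cv2.imwrite('pics/s21.png',cv2.resize(c['color'][u[1]-60:u[1]+60,u[0]-70:u[0]+70],None,fx=5,fy=5,interpolation=cv2.INTER_CUBIC))
E
```

```text
t 31.95 pos [628.3  39.3 259.5] yawy -6.98 tilt 0.16 q7 -0.15 F [ 0.5 -0.4 -1.4] w 52.0
tool shift mm [-0.5  1.4 -2.5]
[310 192]
122 [608.  10. 209.] [660.  68. 259.]
```

View pics/s21.png

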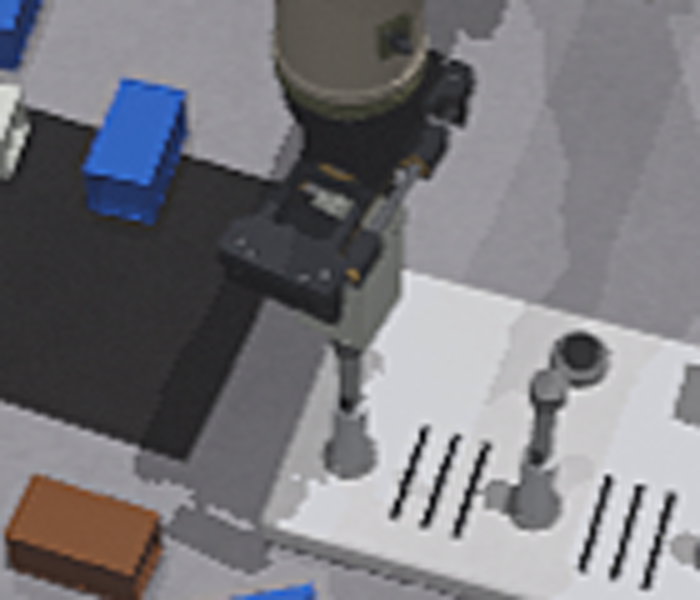

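apply_moves:
  travel:
    - [0,1,15]
    - [0,0,15]
    - [0,0,15]
    - [0,0,15]
    - [0,0,15]
    - [0,0,15]
    - [0,0,10]
    - [0,0,5]
    - [0,0,0]
  roll: [0,0,0,0,0,0,0,0,0]
  hand: [1,1,1,1,1,1,1,1,1]

```text
clock: 32.9
position: [0.6297, 0.0391, 0.1557]
eef_rot: [-2.353, -2.081, 0.001]
contact_force: [0.9, 0.6, -1.5]
gripper_width: 0.0517
```

```bash
python3 - <<'E'
from h import *
to(629.6,38.7,140)
c=cam('scene'); u=proj(c,[.63,.04,.15]).astype(int); print(u)
cv2.imwrite('pics/s22.png',cv2.resize(c['color'][u[1]-60:u[1]+60,u[0]-70:u[0]+70],None,fx=5,fy=5,interpolation=cv2.INTER_CUBIC))
E
```

```text
t 32.9 pos [629.7  39.1 155.7] yawy -7.02 tilt 0.05 q7 -0.12 F [ 0.9  0.6 -1.5] w 51.7
tool shift mm [-0.4 -0.1 15.7]
[310 204]
```

View pics/s22.png

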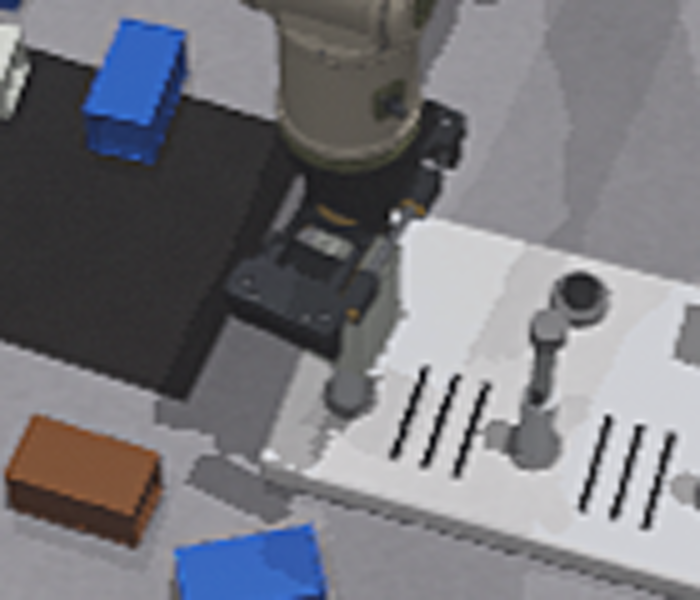

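Going over the knob with no contact force. I lower the last bit in small steps.

apply_moves:
  travel:
    - [0,0,4]
    - [0,0,3]
    - [0,0,0]
  roll: [0,0,0]
  hand: [1,1,1]

```text
clock: 33.25
position: [0.6298, 0.0392, 0.149]
eef_rot: [-2.353, -2.081, 0.0]
contact_force: [0.4, 0.2, -1.6]
gripper_width: 0.052
```

apply_moves:
  travel:
    - [0,0,3]
    - [0,0,2]
    - [0,0,0]
  roll: [0,0,0]
  hand: [1,1,1]

```text
clock: 33.55
position: [0.6299, 0.0391, 0.144]
eef_rot: [-2.353, -2.081, 0.0]
contact_force: [0.3, -1.2, -1.0]
gripper_width: 0.0523
```

apply_moves:
  travel:
    - [0,0,2]
    - [0,0,0]
  roll: [0,0]
  hand: [1,1]

```text
clock: 33.75
position: [0.6299, 0.0391, 0.1421]
eef_rot: [-2.353, -2.081, 0.0]
contact_force: [0.4, -0.0, -0.8]
gripper_width: 0.0521
```

apply_moves:
  travel:
    - [0,0,2]
    - [0,0,0]
  roll: [0,0]
  hand: [1,1]

```text
clock: 33.95
position: [0.6299, 0.0391, 0.1401]
eef_rot: [-2.353, -2.081, 0.0]
contact_force: [-0.4, 0.3, -1.5]
gripper_width: 0.0521
```

apply_moves:
  travel:
    - [0,0,1]
    - [0,0,0]
  roll: [0,0]
  hand: [1,1]

```text
clock: 34.15
position: [0.63, 0.0392, 0.1395]
eef_rot: [-2.353, -2.081, -0.0]
contact_force: [0.4, 0.4, 1.0]
gripper_width: 0.0519
```

```bash
python3 - <<'E'
from h import *
to(629.6,38.7,140)
E
```

```text
t 34.15 pos [630.   39.2 139.5] yawy -7.02 tilt 0.01 q7 -0.12 F [0.4 0.4 1. ] w 51.9
tool shift mm [-0.5 -0.3 -0.5]
```

Seated at tip 139.5 mm, as predicted. I release and go up.

apply_moves:
  travel:
    - [0,0,0.5]
    - [0,0,0]
    - [0,0,0]
    - [0,0,0]
    - [0,0,0]
    - [0,0,-20]
    - [0,0,-35]
    - [0,0,-35]
    - [0,0,0]
  roll: [0,0,0,0,0,0,0,0,0]
  hand: [1,-1,-1,-1,-1,-1,-1,-1,-1]

```text
clock: 35.05
position: [0.6322, 0.0389, 0.2341]
eef_rot: [2.351, 2.078, 0.01]
contact_force: [1.0, -0.8, 0.6]
gripper_width: 0.0866
```

```bash
python3 - <<'E'
from h import *
ct,c=jars()
to(453,-355,240)
tilt(c,(.63,.04),zmin=.15)
u=proj(c,[.63,.04,.15]).astype(int)
cv2.imwrite('pics/s23.png',cv2.resize(c['color'][u[1]-60:u[1]+60,u[0]-100:u[0]+60],None,fx=4.9,fy=4.9,interpolation=cv2.INTER_CUBIC))
E
```

```text
top px [441. 240.] 477 z 54 centre [ 454. -354.] [51. 98.] axis deg 99.3
scene px [230. 152.] 263 z 52 centre [ 454. -357.] [58. 97.] axis deg 99.2
scene px [195. 205.] 184 z 51 centre [ 713. -383.] [ 74. 103.] axis deg 90.3
t 35.15 pos [630.3  39.1 229.3] yawy -7.03 tilt 0.08 q7 -0.14 F [-0.8  0.8 -1.1] w 87.1
tool shift mm [-412.8 -127.7  -11.1]
plane n [-0.03  0.06  1.  ] tilt from up 3.7 pts 51 67 c [634.  54. 184.]
```

View pics/s23.png

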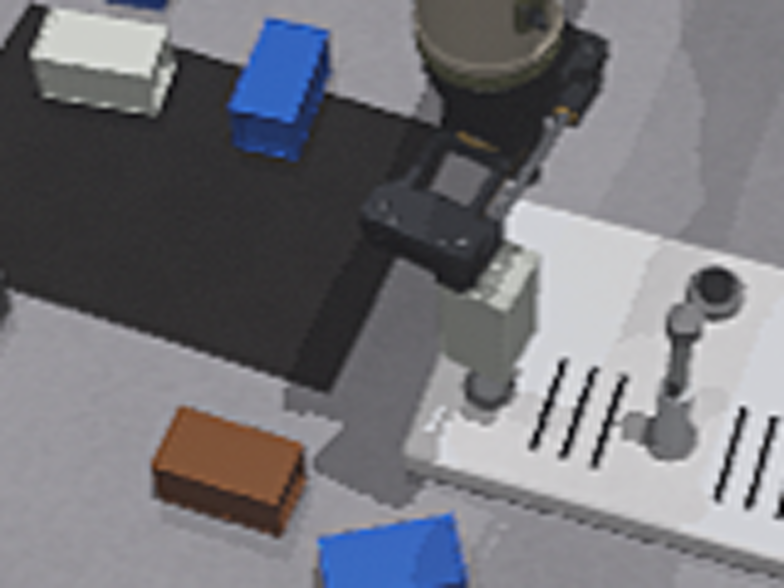

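Jar A hangs on peg 2. Jar B is unmoved at about (452,-356). I travel to it.

apply_moves:
  travel:
    - [-30,-9,0]
    - [-40,-12,0]
    - [-40,-12,0]
    - [-40,-12,0]
    - [-40,-12,0]
    - [-40,-12,0]
    - [-40,-12,0]
    - [-40,-12,10]
    - [-40,-12,20]
    - [-40,-14,20]
  roll: [0,0,0,0,0,0,0,0,0,0]
  hand: [-1,-1,-1,-1,-1,-1,-1,-1,-1,-1]

```text
clock: 36.15
position: [0.463, -0.3343, 0.1771]
eef_rot: [-2.352, -2.081, 0.0]
contact_force: [0.9, 0.1, -0.3]
gripper_width: 0.087
```

apply_moves:
  travel:
    - [0,0,0]
    - [0,0,0]
    - [0,0,0]
  roll: [-8,-8,0]
  hand: [-1,-1,-1]

```text
clock: 36.45
position: [0.4633, -0.3332, 0.1773]
eef_rot: [-2.037, -2.388, 0.001]
contact_force: [-0.1, 0.4, 0.0]
gripper_width: 0.0869
```

```bash
python3 - <<'E'
from h import *
ct,c=jars()
to(452,-356,8)
u=proj(c,[.46,-.35,.05]).astype(int)
cv2.imwrite('pics/s24.png',cv2.resize(c['color'][u[1]-60:u[1]+60,u[0]-60:u[0]+100],None,fx=4.9,fy=4.9,interpolation=cv2.INTER_CUBIC))
E
```

```text
top px [486. 209.] 282 z 576 centre [ 461. -329.] [51. 32.] axis deg 53.5
top px [430. 240.] 90 z 54 centre [ 448. -320.] [24. 49.] axis deg 175.1
scene px [239.  26.] 1729 z 613 centre [ 372. -248.] [ 68. 111.] axis deg 138.9
scene px [230. 152.] 247 z 52 centre [ 454. -357.] [55. 95.] axis deg 98.9
scene px [196. 204.] 118 z 51 centre [ 713. -378.] [74. 99.] axis deg 90.7
t 36.55 pos [ 463.9 -333.   178. ] yawy 8.75 tilt 0.07 q7 0.83 F [ 0.1  0.3 -0.3] w 87.2
tool shift mm [-21.1 -15.1 170. ]
```

View pics/s24.png

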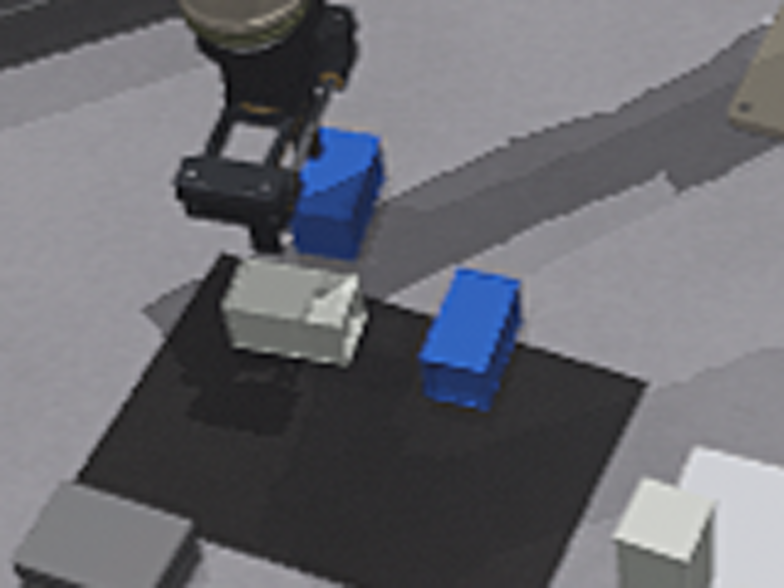

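The picture shows white jar B with its mouth to the right at crop px (350,330), under the hand. It is the white one, between the blue look-alikes. I descend and grip its middle.

apply_moves:
  travel:
    - [-11,-8,20]
    - [-10,-7,30]
    - [0,0,40]
    - [0,0,35]
    - [0,0,25]
    - [0,0,10]
    - [0,0,8]
    - [0,0,0]
  roll: [0,0,0,0,0,0,0,0]
  hand: [-1,-1,-1,-1,-1,-1,-1,-1]
  squeeze: 10

```text
clock: 37.35
position: [0.4527, -0.3563, 0.0107]
eef_rot: [-2.042, -2.387, 0.0]
contact_force: [-0.1, -0.2, 0.0]
gripper_width: 0.0872
```

apply_moves:
  travel:
    - [0,0,0]
    - [0,0,0]
    - [0,0,0]
    - [0,0,0]
    - [0,0,0]
    - [0,0,0]
    - [0,0,0]
    - [0,0,0]
  roll: [0,0,0,0,0,0,0,0]
  hand: [1,1,1,1,1,1,1,1]

```text
clock: 38.15
position: [0.4527, -0.3565, 0.011]
eef_rot: [2.041, 2.388, 0.0]
contact_force: [-0.2, 0.2, 3.2]
gripper_width: 0.052
```

```bash
python3 - <<'E'
from h import *
to(560,-290,40)
E
```

```text
t 38.15 pos [ 452.7 -356.5   11. ] yawy 8.97 tilt 0.02 q7 1.0 F [-0.2  0.2  3.2] w 52.0
tool shift mm [ 48.9 116.3 -29. ]
```

apply_moves:
  travel:
    - [0,0,-15]
    - [0,0,-15]
    - [10,24,0]
    - [15,34,0]
    - [15,34,0]
    - [9,24,0]
    - [0,0,10]
    - [0,0,10]
    - [0,0,8]
    - [0,0,0]
  roll: [0,0,0,0,0,0,0,0,0,0]
  hand: [1,1,1,1,1,1,1,1,1,1]

```text
clock: 39.15
position: [0.5579, -0.2907, 0.0118]
eef_rot: [-2.042, -2.385, 0.002]
contact_force: [0.5, -0.6, -1.3]
gripper_width: 0.0516
```

```bash
python3 - <<'E'
from h import *
ct,c=jars()
to(560,-290,11)
E
```

```text
scene px [306.  20.] 789 z 629 centre [326. -83.] [90. 29.] axis deg 82.5
scene px [247.  78.] 2093 z 505 centre [ 457. -201.] [71. 47.] axis deg 66.5
scene px [243. 179.] 70 z 53 centre [ 553. -256.] [54. 23.] axis deg 10.2
scene px [196. 205.] 98 z 50 centre [ 713. -380.] [74. 97.] axis deg 91.0
t 39.25 pos [ 558.7 -290.8   12.9] yawy 8.89 tilt 0.03 q7 0.81 F [-0.2  0.3 -1.5] w 52.0
tool shift mm [0.6 1.4 1.9]
```

apply_moves:
  travel:
    - [0,0,2]
    - [0,0,0]
    - [0,0,0]
    - [0,0,0]
    - [0,0,-14]
    - [0,0,-14]
    - [-23,0,0]
    - [-24,0,0]
    - [0,0,0]
  roll: [0,0,0,0,0,0,0,0,0]
  hand: [1,-0.5,-0.5,-0.5,-0.5,-0.5,-0.5,-0.5,-0.5]
  squeeze: 3.5

```text
clock: 40.15
position: [0.5666, -0.3405, 0.0408]
eef_rot: [2.043, 2.382, -0.002]
contact_force: [-1.2, -0.2, 0.1]
gripper_width: 0.0649
```

```bash
python3 - <<'E'
from h import *
ct,c=jars()
to(560,-290,39)
u=proj(c,[.55,-.30,.05]).astype(int)
cv2.imwrite('pics/s25.png',cv2.resize(c['color'][u[1]-50:u[1]+50,u[0]-60:u[0]+60],None,fx=6,fy=6,interpolation=cv2.INTER_CUBIC))
E
```

```text
top px [469. 178.] 101 z 440 centre [ 567. -338.] [49. 14.] axis deg 48.4
top px [413. 208.] 257 z 53 centre [ 557. -278.] [51. 75.] axis deg 97.2
scene px [300.  18.] 863 z 633 centre [ 327. -100.] [97. 34.] axis deg 88.6
scene px [235.  72.] 2118 z 521 centre [ 459. -237.] [73. 75.] axis deg 149.0
scene px [236. 179.] 230 z 52 centre [ 559. -283.] [57. 81.] axis deg 99.3
t 40.25 pos [ 567.  -336.8   39.8] yawy 8.92 tilt 0.05 q7 0.86 F [ 0.2  0.4 -0.4] w 65.3
tool shift mm [47.4  0.3  0.8]
```

View pics/s25.png

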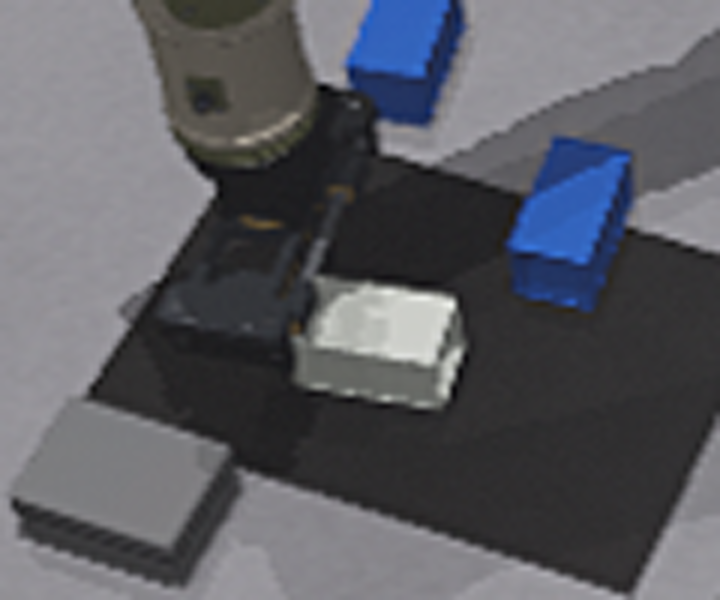

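apply_moves:
  travel:
    - [0,0,0]
    - [0,0,0]
    - [0,0,0]
    - [0,0,0]
    - [0,0,-8]
    - [0,0,-8]
    - [0,0,-8]
    - [0,0,-8]
    - [0,0,-8]
    - [0,0,-7]
  roll: [0,0,0,0,0,0,0,0,0,0]
  hand: [1,1,1,1,1,1,1,1,1,1]
  squeeze: 3.5

```text
clock: 41.25
position: [0.567, -0.3365, 0.0867]
eef_rot: [2.041, 2.388, 0.0]
contact_force: [-0.2, 0.2, -1.8]
gripper_width: 0.0519
```

apply_moves:
  travel:
    - [0,0,0]
    - [3,0,0]
    - [6,0,0]
    - [6,0,-1]
    - [6,0,-1]
    - [6,0,-1]
    - [6,0,-1]
    - [0,0,0]
  roll: [0,0,0,0,0,0,0,0]
  hand: [1,1,1,1,1,1,1,1]
  squeeze: 3

```text
clock: 42.05
position: [0.5615, -0.3021, 0.0893]
eef_rot: [-2.038, -2.388, -0.001]
contact_force: [0.9, 0.7, -0.6]
gripper_width: 0.0517
```

```bash
python3 - <<'E'
from h import *
to(560,-290,39)
c=cam('scene')
u=proj(c,[.55,-.30,.05]).astype(int)
tilt(c,(.56,-.27))
cv2.imwrite('pics/s26.png',cv2.resize(c['color'][u[1]-50:u[1]+50,u[0]-60:u[0]+60],None,fx=6,fy=6,interpolation=cv2.INTER_CUBIC))
E
```

```text
t 42.05 pos [ 561.5 -302.1   89.3] yawy 9.05 tilt 0.11 q7 0.79 F [ 0.9  0.7 -0.6] w 51.7
tool shift mm [12.1  0.5 50.3]
plane n [-0.17  0.83  0.54] tilt from up 57.6 pts 29 35 c [ 557. -272.   61.]
```

View pics/s26.png

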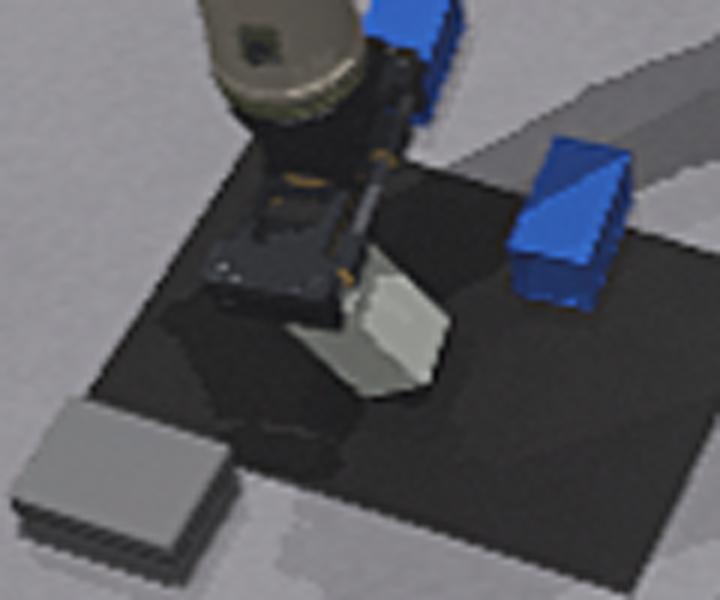

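It is at 58° now. Same continuation as for jar A.

apply_moves:
  travel:
    - [6,0,0]
    - [6,0,0.5]
    - [6,0,1]
    - [6,0,1.2]
    - [6,0,1.5]
    - [6,0,2]
    - [6,0,2.5]
    - [6,0,2.5]
    - [3,0,0.5]
    - [0,0,0]
  roll: [0,0,0,0,0,0,0,0,0,0]
  hand: [1,1,1,1,1,1,1,1,1,1]

```text
clock: 43.1
position: [0.5537, -0.2527, 0.0776]
eef_rot: [-2.04, -2.389, -0.0]
contact_force: [-0.0, 0.7, -1.3]
gripper_width: 0.0519
```

```bash
python3 - <<'E'
from h import *
to(560,-290,39)
c=cam('scene')
u=proj(c,[.55,-.27,.05]).astype(int)
cv2.imwrite('pics/s27.png',cv2.resize(c['color'][u[1]-50:u[1]+50,u[0]-60:u[0]+60],None,fx=6,fy=6,interpolation=cv2.INTER_CUBIC))
E
```

```text
t 43.1 pos [ 553.7 -252.7   77.6] yawy 9.01 tilt 0.03 q7 0.72 F [-0.   0.7 -1.3] w 51.9
tool shift mm [-37.9   0.4  38.5]
```

View pics/s27.png

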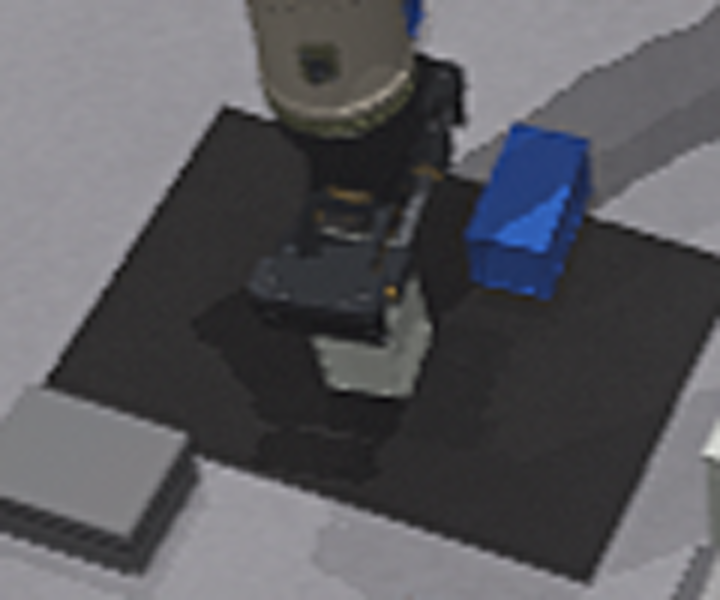

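apply_moves:
  travel:
    - [0,0,2]
    - [3,0,2]
    - [0,0,0]
    - [0,0,0]
    - [0,0,0]
    - [0,0,-10]
    - [0,0,-20]
    - [0,0,-30]
    - [0,0,-30]
    - [0,0,-20]
  roll: [0,0,0,0,0,0,0,0,0,0]
  hand: [1,1,0,-0.2,-0.4,-0.4,-0.4,-0.4,-0.4,-0.4]

```text
clock: 44.15
position: [0.5538, -0.2512, 0.1872]
eef_rot: [2.04, 2.386, 0.002]
contact_force: [1.5, -0.4, 0.7]
gripper_width: 0.0607
```

```bash
python3 - <<'E'
from h import *
to(560,-290,39)
c=cam('scene'); u=proj(c,[.55,-.27,.05]).astype(int)
W=c['W']; m=(np.hypot(W[...,0]-.553,W[...,1]+.25)<.08)&(W[...,2]>.082)&(W[...,2]<.11)&(c['color'].min(2)>90); p=W[m]; r=cv2.minAreaRect((p[:,:2]*1000).astype(np.float32)); print(r,np.median(p[:,2]),len(p))
tilt(c,(.553,-.25),zmin=.08)
cv2.imwrite('pics/s28.png',cv2.resize(c['color'][u[1]-50:u[1]+50,u[0]-60:u[0]+60],None,fx=6,fy=6,interpolation=cv2.INTER_CUBIC))
E
```

```text
t 44.15 pos [ 553.8 -251.2  187.2] yawy 8.94 tilt 0.17 q7 0.66 F [ 1.5 -0.4  0.7] w 60.7
tool shift mm [-39.1  -0.3 148.2]
((558.1514892578125, -262.9981689453125), (60.65663528442383, 53.7256965637207), 9.271142959594727) 0.09391036650226876 193
plane n [-0.12 -0.04  0.99] tilt from up 7.1 pts 27 43 c [ 552. -257.   94.]
```

View pics/s28.png

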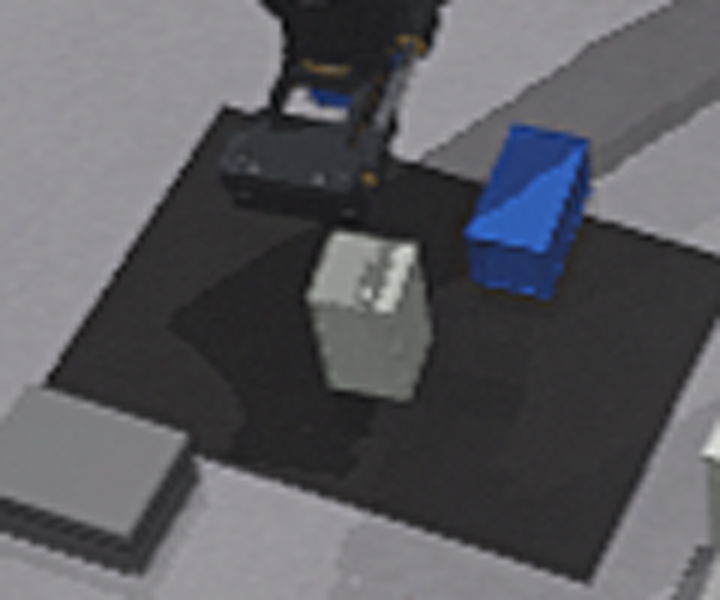

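```bash
python3 - <<'E'
from h import *
for n in ('scene','top'):
    c=cam(n); W=c['W']
    m=(np.hypot(W[...,0]-.555,W[...,1]+.26)<.06)&(W[...,2]>.089)&(W[...,2]<.11)&(c['color'].min(2)>90); p=W[m]; 
    if len(p)<10: print(n,len(p)); continue
    a=np.radians(9); U=np.array([-np.sin(a),np.cos(a)]); V=np.array([np.cos(a),np.sin(a)])
    pu=p[:,:2]@U*1000; pv=p[:,:2]@V*1000
    print(n,len(p),np.percentile(pu,[1,99]).round(),np.percentile(pv,[1,99]).round())
s=read_state()['position'][:2]*1000; print(s@U,s@V)
E
```

```text
scene 169 [-372. -322.] [484. 537.]
top 22 [-333. -319.] [515. 533.]
-334.6303779534768 507.96015605565907
```

The jar stands mouth down, about 12 mm behind the tool. I correct and grip.

apply_moves:
  travel:
    - [-12,1,0]
    - [0,0,30]
    - [0,0,40]
    - [0,0,35]
    - [0,0,20]
    - [0,0,10]
    - [0,0,0]
  roll: [0,0,0,0,0,0,0]
  hand: [-1,-1,-1,-1,-1,-1,-1]
  squeeze: 15

```text
clock: 45.0
position: [0.555, -0.2624, 0.0474]
eef_rot: [-2.04, -2.386, 0.003]
contact_force: [-0.1, 0.4, 0.2]
gripper_width: 0.0869
```

apply_moves:
  travel:
    - [0,0,0]
    - [0,0,0]
    - [0,0,0]
    - [0,0,0]
    - [0,0,0]
    - [0,0,0]
    - [0,0,0]
    - [0,0,0]
  roll: [0,0,0,0,0,0,0,0]
  hand: [1,1,1,1,1,1,1,1]

```text
clock: 45.8
position: [0.5562, -0.2622, 0.0494]
eef_rot: [2.041, 2.388, 0.0]
contact_force: [-2.0, 1.4, 4.7]
gripper_width: 0.0523
```

```bash
python3 - <<'E'
from h import *
to(622.8,173.7,270)
E
```

```text
t 45.8 pos [ 556.2 -262.2   49.4] yawy 8.97 tilt 0.01 q7 0.75 F [-2.   1.4  4.7] w 52.3
tool shift mm [ 420.2  133.8 -220.6]
```

apply_moves:
  travel:
    - [0,0,-10]
    - [0,0,-25]
    - [0,0,-35]
    - [0,0,-35]
    - [0,0,-35]
    - [0,0,-35]
    - [0,0,-30]
    - [0,0,-20]
    - [0,0,0]
  roll: [0,0,0,0,0,0,0,0,0]
  hand: [1,1,1,1,1,1,1,1,1]

```text
clock: 46.7
position: [0.557, -0.2629, 0.2774]
eef_rot: [2.038, 2.385, 0.003]
contact_force: [0.8, -0.2, -1.2]
gripper_width: 0.0521
```

apply_moves:
  travel:
    - [30,10,0]
    - [44,14,0]
    - [44,14,0]
    - [44,14,0]
    - [44,14,0]
    - [44,14,0]
    - [44,14,0]
    - [44,14,0]
    - [44,14,0]
    - [38,12,0]
  roll: [0,0,0,0,0,0,0,0,0,0]
  hand: [1,1,1,1,1,1,1,1,1,1]

```text
clock: 47.7
position: [0.6223, 0.1763, 0.2727]
eef_rot: [-2.038, -2.389, 0.002]
contact_force: [-0.2, -0.9, -2.2]
gripper_width: 0.0523
```

apply_moves:
  travel:
    - [0,0,0]
    - [0,0,0]
  roll: [0,0]
  hand: [1,1]

```text
clock: 47.9
position: [0.6224, 0.1745, 0.2724]
eef_rot: [-2.038, -2.39, 0.004]
contact_force: [0.0, -0.1, -2.0]
gripper_width: 0.0521
```

```bash
python3 - <<'E'
from h import *
to(622.8,173.7,240)
c=cam('scene'); u=proj(c,[.62,.17,.22]).astype(int)
cv2.imwrite('pics/s29.png',cv2.resize(c['color'][u[1]-60:u[1]+60,u[0]-80:u[0]+80],None,fx=4.8,fy=4.8,interpolation=cv2.INTER_CUBIC))
E
```

```text
t 47.9 pos [622.4 174.5 272.4] yawy 9.09 tilt 0.14 q7 -0.08 F [ 0.  -0.1 -2. ] w 52.1
tool shift mm [-0.8  0.4 32.4]
```

View pics/s29.png

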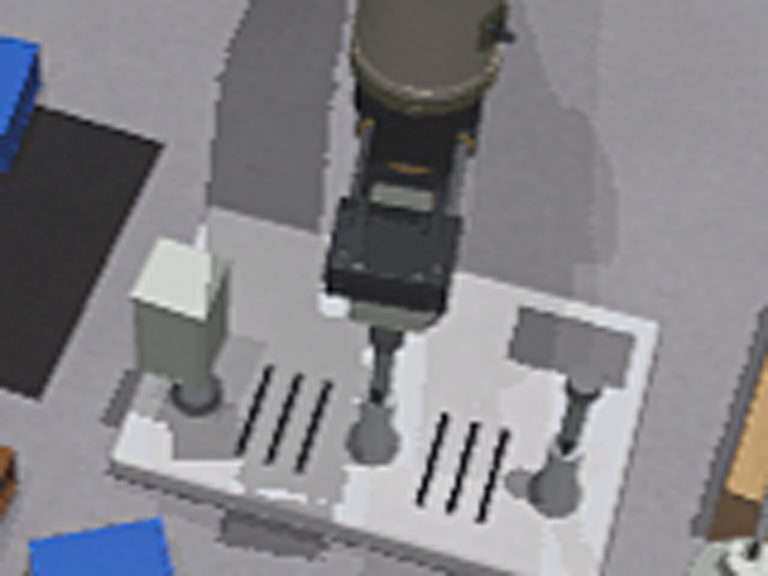

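```bash
python3 - <<'E'
from h import *
c=cam('scene')
W=c['W']; m=(np.hypot(W[...,0]-.62,W[...,1]-.174)<.07)&(W[...,2]>.205)&(W[...,2]<.275)&(c['color'].min(2)>100); p=W[m]*1000; v,u=np.nonzero(m); print(len(p),p.min(0).round(),p.max(0).round(), u.min(),u.max(),v.min(),v.max())
a=np.radians(9); U=np.array([-np.sin(a),np.cos(a)]); s=np.array([622.4,174.5])
pu=(p[:,:2]-s)@U; pz=p[:,2]
for lo in range(205,275,10):
    k=(pz>=lo)&(pz<lo+10); 
    if k.sum()>3: print(lo,k.sum(),np.percentile(pu[k],[2,98]).round())
E
```

```text
58 [642. 150. 218.] [654. 201. 251.] 341 357 203 210
225 22 [-28.  21.]
235 22 [-26.  20.]
245 11 [-27.  18.]
```

The jar is held level and its centre is about 3 mm behind the tool axis. I shift 2 mm and lower.

apply_moves:
  travel:
    - [2,0,10]
    - [0,0,15]
    - [0,0,15]
    - [0,0,15]
    - [0,0,15]
    - [0,0,15]
    - [0,0,15]
    - [0,0,10]
    - [0,0,8]
    - [0,0,0]
  roll: [0,0,0,0,0,0,0,0,0,0]
  hand: [1,1,1,1,1,1,1,1,1,1]

```text
clock: 49.0
position: [0.6222, 0.1754, 0.1549]
eef_rot: [-2.04, -2.388, 0.002]
contact_force: [-0.1, 0.4, -1.5]
gripper_width: 0.052
```

apply_moves:
  travel:
    - [0,0,4]
    - [0,0,3]
    - [0,0,0]
  roll: [0,0,0]
  hand: [1,1,1]

```text
clock: 49.3
position: [0.6227, 0.1756, 0.149]
eef_rot: [-2.041, -2.388, -0.0]
contact_force: [0.2, 0.8, -1.0]
gripper_width: 0.0521
```

apply_moves:
  travel:
    - [0,0,3]
    - [0,0,0]
  roll: [0,0]
  hand: [1,1]

```text
clock: 49.5
position: [0.6227, 0.1756, 0.146]
eef_rot: [-2.041, -2.388, -0.0]
contact_force: [0.4, -0.2, -2.1]
gripper_width: 0.0518
```

```bash
python3 - <<'E'
from h import *
to(622.8,173.7,140)
E
```

```text
t 49.5 pos [622.7 175.6 146. ] yawy 8.97 tilt 0.01 q7 -0.07 F [ 0.4 -0.2 -2.1] w 51.8
tool shift mm [-1.9 -0.2  6. ]
```

apply_moves:
  travel:
    - [0,0,3]
    - [0,0,0]
  roll: [0,0]
  hand: [1,1]

```text
clock: 49.7
position: [0.6226, 0.1755, 0.1428]
eef_rot: [-2.041, -2.388, 0.0]
contact_force: [-0.9, 0.6, -2.3]
gripper_width: 0.0517
```

apply_moves:
  travel:
    - [0,0,2]
    - [0,0,0]
  roll: [0,0]
  hand: [1,1]

```text
clock: 49.9
position: [0.6226, 0.1755, 0.1409]
eef_rot: [-2.041, -2.388, 0.0]
contact_force: [0.1, -0.4, -1.4]
gripper_width: 0.0517
```

apply_moves:
  travel:
    - [0,0,1]
    - [0,0,0]
  roll: [0,0]
  hand: [1,1]

```text
clock: 50.1
position: [0.6228, 0.1756, 0.1403]
eef_rot: [-2.041, -2.388, -0.0]
contact_force: [-0.0, 0.9, -0.3]
gripper_width: 0.0519
```

apply_moves:
  travel:
    - [0,0,0.5]
    - [0,0,0]
    - [0,0,0]
    - [0,0,0]
    - [0,0,0]
    - [0,0,-20]
    - [0,0,-35]
    - [0,0,-35]
    - [0,0,0]
  roll: [0,0,0,0,0,0,0,0,0]
  hand: [1,-1,-1,-1,-1,-1,-1,-1,-1]

```text
clock: 51.0
position: [0.6249, 0.1759, 0.2351]
eef_rot: [2.039, 2.385, 0.011]
contact_force: [-0.1, -0.4, 0.4]
gripper_width: 0.0869
```

```bash
python3 - <<'E'
from h import *
to(497,167,240)
c=cam('scene'); u=proj(c,[.62,.11,.15]).astype(int)
W=c['W']
for k in ((.632,.0397),(.625,.1745)):
    m=(np.hypot(W[...,0]-k[0],W[...,1]-k[1])<.045)&(W[...,2]>.175)&(W[...,2]<.2)&(c['color'].min(2)>90); p=W[m]*1000
    r=cv2.minAreaRect(p[:,:2].astype(np.float32)); print(len(p),np.median(p[:,2]).round(1),[np.round(x,1) for x in r])
tilt(c,(.625,.1745),r=.045,zmin=.17); tilt(c,(.632,.04),r=.045,zmin=.17)
cv2.imwrite('pics/s30.png',cv2.resize(c['color'][u[1]-60:u[1]+60,u[0]-80:u[0]+80],None,fx=4.8,fy=4.8,interpolation=cv2.INTER_CUBIC))
cv2.imwrite('pics/s30f.png',c['color'])
E
```

```text
t 51.0 pos [624.9 175.9 235.1] yawy 8.96 tilt 0.46 q7 -0.08 F [-0.1 -0.4  0.4] w 86.9
tool shift mm [  11.2 -127.7   -5.9]
233 184.9 [array([636.9,  29.6]), array([54. , 56.2]), np.float64(88.7)]
67 183.5 [array([644.3, 177.7]), array([20.3, 50.7]), np.float64(6.8)]
plane n [-0.32 -0.05  0.95] tilt from up 19.1 pts 20 22 c [640. 188. 185.]
plane n [-0.05 -0.02  1.  ] tilt from up 3.0 pts 165 205 c [636.  29. 185.]
```

View pics/s30.png

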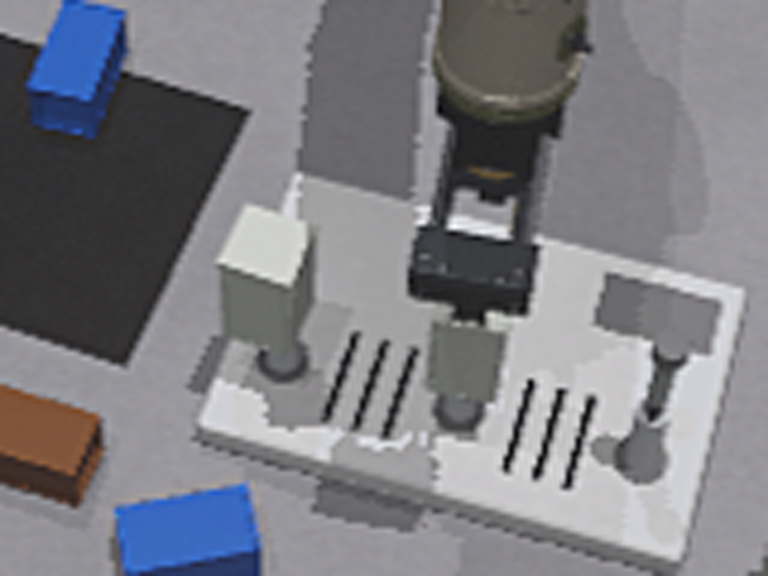

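View pics/s30f.png

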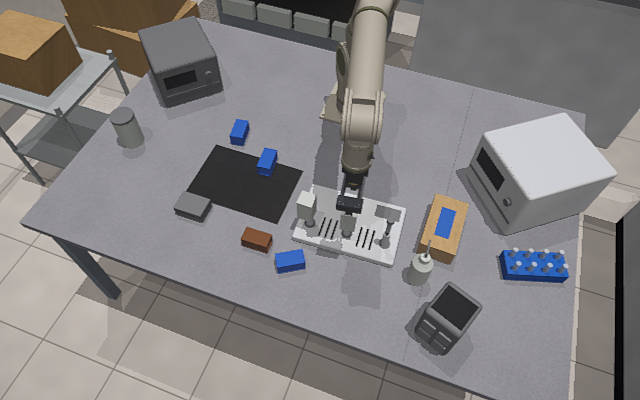

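Jar B hangs on peg 1. I move back over the start button and roll the jaws along the row, so the body stays clear of the jars.

apply_moves:
  travel:
    - [2,-30,0]
    - [3,-40,0]
    - [3,-40,0]
    - [3,-18,0]
    - [0,0,0]
    - [0,0,0]
    - [0,0,0]
    - [0,0,0]
    - [0,0,0]
    - [0,0,0]
  roll: [0,0,0,0,-8,-8,-8,-8,-8,-8]
  hand: [-1,-1,1,1,1,1,1,1,1,1]
  squeeze: 15

```text
clock: 52.05
position: [0.494, 0.1663, 0.2284]
eef_rot: [-0.884, -3.013, 0.002]
contact_force: [0.9, 0.5, 1.2]
gripper_width: 0.0311
```

apply_moves:
  travel:
    - [0,0,0]
    - [0,0,0]
    - [0,0,0]
    - [0,0,0]
    - [0,0,0]
    - [0,0,0]
    - [0,0,0]
  roll: [-8,-8,-8,-8,0,0,0]
  hand: [1,1,1,1,1,1,1]

```text
clock: 52.75
position: [0.4944, 0.1664, 0.2292]
eef_rot: [-0.033, -3.141, 0.0]
contact_force: [-0.2, -0.1, 0.3]
gripper_width: 0.0005
```

```bash
python3 - <<'E'
from h import *
to(497.5,167.3,60)
for n in ('scene','top'):
    c=cam(n); W=c['W']
    print(n)
    for k in ((.632,.0397),(.625,.1745)):
        m=(np.hypot(W[...,0]-k[0],W[...,1]-k[1])<.05)&(W[...,2]>.178)&(W[...,2]<.2)&(c['color'].min(2)>90); p=W[m]*1000
        if len(p)<10: print('few');continue
        r=cv2.minAreaRect(p[:,:2].astype(np.float32)); print(len(p),np.median(p[:,2]).round(1),[np.round(x,1) for x in r])
        tilt(c,k,r=.045,zmin=.178)
    z=np.load(n+'0.npz')
    m=(np.hypot(z['W'][...,0]-.498,z['W'][...,1]-.168)<.011)&(z['W'][...,2]>.042); print('btn',np.nanmedian(z['W'][m],0).round(3),m.sum())
    cv2.imwrite(f'pics/{n}31.png',cv2.resize(c['color'][130:280,200:420] if n=='top' else c['color'][150:280,280:440],None,fx=3.6 if n=='top' else 4.6,fy=3.6 if n=='top' else 4.6,interpolation=cv2.INTER_CUBIC))
E
```

```text
t 52.75 pos [494.4 166.4 229.2] yawy 88.79 tilt 0.03 q7 1.16 F [-0.2 -0.1  0.3] w 0.5
tool shift mm [ -3.2   1.  169.2]
scene
231 185.0 [array([635.8,  29.3]), array([53.4, 55.9]), np.float64(88.7)]
plane n [ 0.01 -0.03  1.  ] tilt from up 1.9 pts 160 214 c [636.  30. 185.]
233 185.0 [array([624.8, 174.7]), array([57.8, 51.8]), np.float64(9.5)]
plane n [ 0.02 -0.02  1.  ] tilt from up 1.5 pts 157 213 c [626. 174. 186.]
btn [0.499 0.168 0.053] 24
top
300 186.6 [array([636.1,  31.5]), array([48.6, 54.3]), np.float64(89.3)]
plane n [0.02 0.02 1.  ] tilt from up 1.7 pts 197 287 c [637.  31. 187.]
28 186.8 [array([631.1, 171.2]), array([39.3, 40.8]), np.float64(11.5)]
few 18
btn [0.498 0.168 0.053] 36
```

View pics/scene31.png

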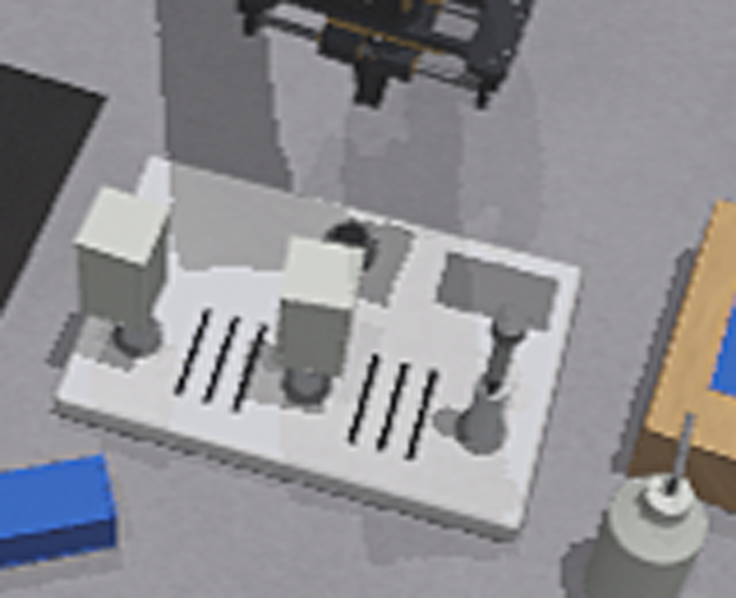

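View pics/top31.png

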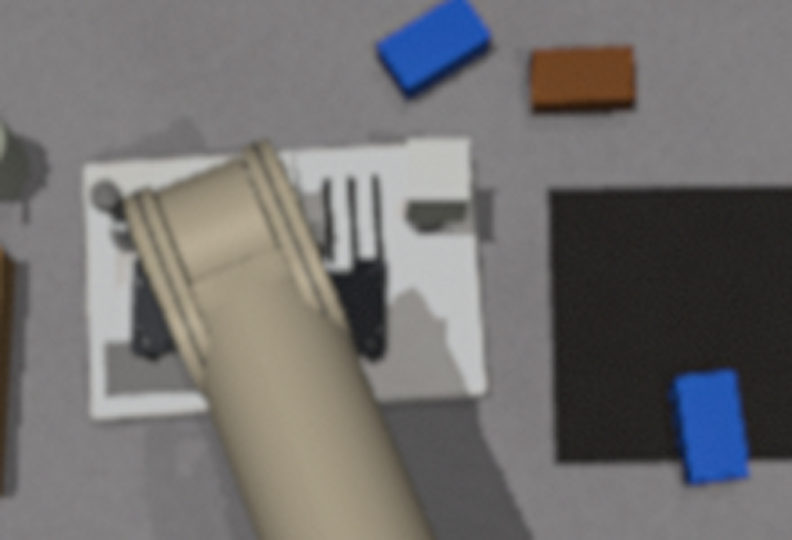

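Both jars hang level with tops at 185–187 mm. Jar B is centred on peg 1. Jar A sits about 10 mm off peg 2's axis and has turned, so it was apparently nudged, but it is well within 20 mm. Now I press the button.

apply_moves:
  travel:
    - [-3,1,25]
    - [0,0,40]
    - [0,0,40]
    - [0,0,35]
    - [0,0,20]
    - [0,0,10]
    - [0,0,0]
  roll: [0,0,0,0,0,0,0]
  hand: [1,1,1,1,1,1,1]

```text
clock: 53.55
position: [0.497, 0.1672, 0.0588]
eef_rot: [-0.029, -3.14, 0.001]
contact_force: [1.0, 0.6, -0.1]
gripper_width: 0.0006
```

```bash
python3 - <<'E'
from h import *
to(497.5,167.3,48)
c=cam('scene')
cv2.imwrite('pics/s32.png',cv2.resize(c['color'][150:280,280:440],None,fx=4.6,fy=4.6,interpolation=cv2.INTER_CUBIC))
E
```

```text
t 53.55 pos [497.  167.2  58.8] yawy 88.93 tilt 0.1 q7 1.22 F [ 1.   0.6 -0.1] w 0.6
tool shift mm [-0.5  0.1 10.8]
```

View pics/s32.png

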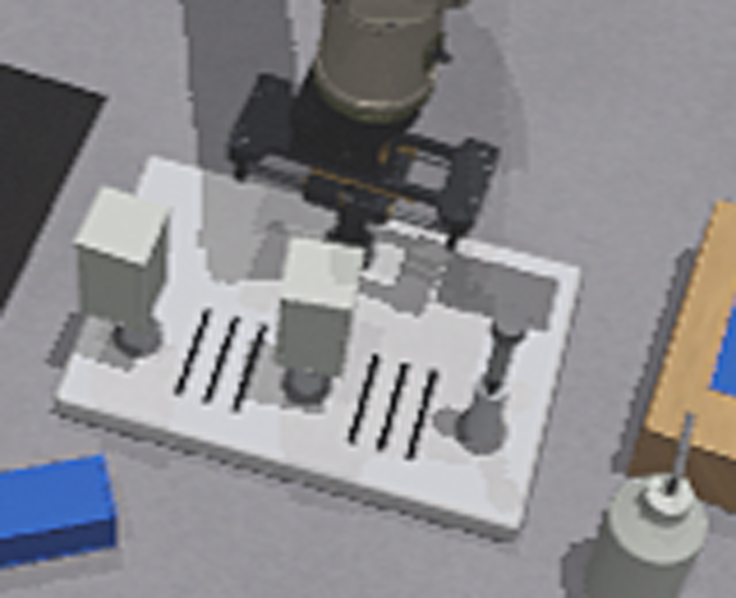

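The fingertips are over the button and clear of the jars. I press in steps.

apply_moves:
  travel:
    - [0,0,8]
    - [0,0,3]
    - [0,0,3]
    - [0,0,0]
  roll: [0,0,0,0]
  hand: [1,1,1,1]

```text
clock: 54.0
position: [0.4985, 0.1679, 0.0465]
eef_rot: [0.028, 3.14, 0.002]
contact_force: [0.7, 0.5, 5.2]
gripper_width: 0.0001
```

apply_moves:
  travel:
    - [0,0,2]
    - [0,0,0]
  roll: [0,0]
  hand: [1,1]

```text
clock: 54.2
position: [0.4986, 0.168, 0.0461]
eef_rot: [0.028, 3.14, 0.003]
contact_force: [-7.6, -2.1, 25.7]
gripper_width: 0.0007
```

It stopped at 46 mm with 26 N. That is either the bottom of travel or the fingertip standing on the rim. I back off in steps to read the force-height curve.

apply_moves:
  travel:
    - [0,0,-3]
    - [0,0,0]
    - [0,0,0]
  roll: [0,0,0]
  hand: [1,1,1]

```text
clock: 54.5
position: [0.4985, 0.1679, 0.0474]
eef_rot: [0.028, 3.139, 0.002]
contact_force: [2.4, 2.6, 4.1]
gripper_width: 0.0006
```

apply_moves:
  travel:
    - [0,0,-1]
    - [0,0,0]
    - [0,0,0]
  roll: [0,0,0]
  hand: [1,1,1]

```text
clock: 54.8
position: [0.4978, 0.1676, 0.0477]
eef_rot: [0.028, 3.141, 0.001]
contact_force: [2.3, 1.8, 4.6]
gripper_width: 0.0003
```

apply_moves:
  travel:
    - [0,0,-1]
    - [0,0,0]
    - [0,0,0]
  roll: [0,0,0]
  hand: [1,1,1]

```text
clock: 55.1
position: [0.4975, 0.1675, 0.0486]
eef_rot: [-0.028, -3.141, -0.0]
contact_force: [2.1, 2.0, 3.5]
gripper_width: 0.0007
```

apply_moves:
  travel:
    - [0,0,-2]
    - [0,0,0]
    - [0,0,0]
  roll: [0,0,0]
  hand: [1,1,1]

```text
clock: 55.4
position: [0.4972, 0.1673, 0.0504]
eef_rot: [-0.028, -3.141, 0.0]
contact_force: [0.5, 0.9, 2.5]
gripper_width: 0.0005
```

```bash
python3 - <<'E'
from h import *
for n in ('top','scene'):
    z=np.load(n+'0.npz'); W=z['W'];C=z['color']
    d=np.hypot(W[...,0]-.4985,W[...,1]-.168)
    for a,b in ((0,7),(7,11),(11,14),(14,18),(18,22),(22,30)):
        m=(d>=a/1000)&(d<b/1000); print(n,a,b,m.sum(),np.round(np.percentile(W[m][:,2]*1000,[10,50,90]),1),C[m].mean(0).round())
E
```

```text
top 0 7 17 [48.4 53.7 56.4] [42. 41. 41.]
top 7 11 20 [49.1 53.4 57.6] [48. 47. 47.]
top 11 14 25 [41.8 50.8 56.7] [70. 71. 72.]
top 14 18 33 [38.  43.6 47.6] [ 99. 100. 101.]
top 18 22 55 [32.2 41.6 46.8] [130. 130. 131.]
top 22 30 116 [25.  30.4 37.7] [179. 179. 178.]
scene 0 7 11 [47.6 52.5 55.7] [57. 54. 54.]
scene 7 11 14 [47.  52.1 55.8] [63. 59. 60.]
scene 11 14 16 [42.5 47.  52.7] [65. 62. 62.]
scene 14 18 27 [38.3 43.4 48.3] [114. 111. 111.]
scene 18 22 39 [29.5 38.3 43.7] [127. 124. 124.]
scene 22 30 77 [26.2 30.1 37. ] [197. 192. 191.]
```

The force falls off linearly: 4.1 N at 47.4 mm, 3.5 N at 48.6 and 2.5 N at 50.4. That is the button's spring, with the hard stop at 46 mm, so the press was complete. I retract.

apply_moves:
  travel:
    - [0,0,-10]
    - [0,0,-30]
    - [0,0,-40]
    - [0,0,-40]
    - [0,0,-40]
    - [0,0,-40]
    - [0,0,0]
    - [0,0,0]
    - [0,0,0]
  roll: [0,0,0,0,0,0,0,0,0]
  hand: [1,1,1,1,1,1,1,1,1]

```text
clock: 56.3
position: [0.4967, 0.1671, 0.2494]
eef_rot: [-0.028, -3.139, 0.002]
contact_force: [-0.9, 0.7, -0.5]
gripper_width: 0.0009
```

apply_moves:
  travel:
    - [-20,0,0]
    - [-30,0,0]
    - [0,0,0]
    - [0,0,0]
  roll: [0,0,0,0]
  hand: [1,1,1,1]

```text
clock: 56.7
position: [0.547, 0.166, 0.2489]
eef_rot: [-0.029, -3.139, 0.003]
contact_force: [-0.4, -1.1, 0.2]
gripper_width: 0.0005
```

```bash
python3 - <<'E'
from h import *
to(497.5,167.3,48)
c=cam('scene'); W=c['W']
for k in ((.632,.0397),(.625,.1745)):
    m=(np.hypot(W[...,0]-k[0],W[...,1]-k[1])<.05)&(W[...,2]>.178)&(W[...,2]<.2)&(c['color'].min(2)>90); p=W[m]*1000
    r=cv2.minAreaRect(p[:,:2].astype(np.float32)); print(len(p),np.median(p[:,2]).round(1),[np.round(x,1) for x in r]); tilt(c,k,r=.045,zmin=.178)
m=(np.hypot(W[...,0]-.4985,W[...,1]-.168)<.009)&(W[...,2]>.035)&(W[...,2]<.07); print('btn z',np.median(W[m][:,2]) if m.any() else None,m.sum())
for nm,k,r,zr in (('bottle',(.688,.443),.05,(.05,.2)),('glove',(.49,.485),.15,(.06,.1)),('tip',(.715,-.382),.09,(.035,.07))):
    for n,w in (('0',np.load('scene0.npz')['W']),('now',W)):
        m=(np.hypot(w[...,0]-k[0],w[...,1]-k[1])<r)&(w[...,2]>zr[0])&(w[...,2]<zr[1]); print(nm,n,np.median(w[m],0).round(3))
cv2.imwrite('pics/s33.png',cv2.resize(c['color'][150:280,280:440],None,fx=4.6,fy=4.6,interpolation=cv2.INTER_CUBIC))
E
```

```text
t 56.7 pos [547.  166.  248.9] yawy 88.93 tilt 0.2 q7 1.23 F [-0.4 -1.1  0.2] w 0.5
tool shift mm [ 48.9   0.7 201. ]
224 184.9 [array([635.1,  29.5]), array([52.1, 57.4]), np.float64(89.1)]
plane n [ 0.01 -0.02  1.  ] tilt from up 1.2 pts 160 209 c [636.  29. 185.]
233 184.6 [array([623.5, 174.3]), array([54.8, 51.5]), np.float64(8.9)]
plane n [-0.04  0.02  1.  ] tilt from up 2.7 pts 161 214 c [625. 174. 185.]
btn z 0.05273703981588794 16
bottle 0 [0.702 0.441 0.115]
bottle now [0.701 0.442 0.115]
glove 0 [0.499 0.484 0.074]
glove now [0.499 0.484 0.074]
tip 0 [ 0.719 -0.378  0.049]
tip now [ 0.718 -0.378  0.049]
```

View pics/s33.png

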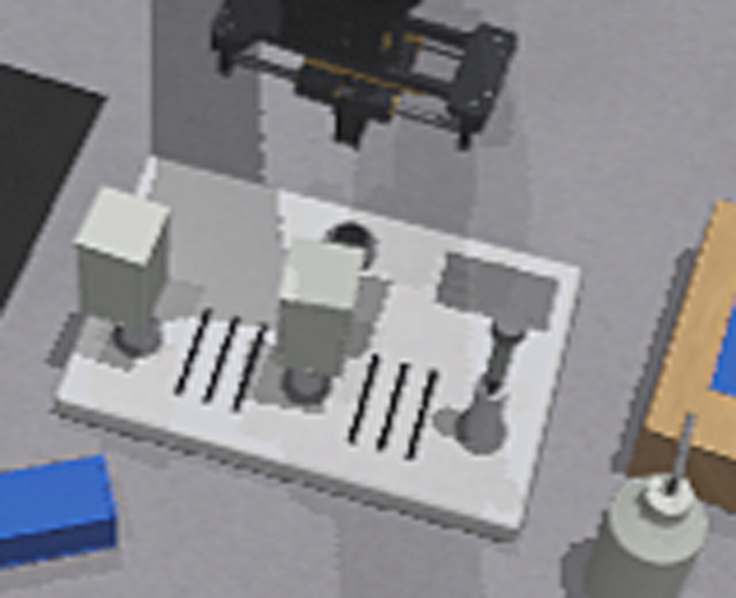

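apply_moves:
  travel:
    - [30,0,0]
    - [30,0,0]
    - [0,0,0]
    - [0,0,0]
    - [0,0,0]
  roll: [0,0,0,0,0]
  hand: [1,1,1,1,1]

```text
clock: 57.25
position: [0.4877, 0.1675, 0.2506]
eef_rot: [0.028, 3.141, 0.0]
contact_force: [0.0, 0.7, -0.3]
gripper_width: 0.0003
```

```bash
python3 - <<'E'
from workcell import *
import numpy as np
s=read_state(); print(s['clock'],s['position'],np.abs(s['qvel']).max(),s['contact_force'])
print(close_job())
E
```

```text
57.25 [0.48773856 0.16753754 0.2506455 ] 0.014632169108777782 [ 0.00530936  0.71160478 -0.29066172]
the job is handed in; nothing more can be done
None
```

The job was handed in at 57 s of the allowed 210 s; no verdict was reported. All three pegs are up, both white jars on the mat hang on pegs, and the start button was pressed.

- **Pegs:** I pulled each one up to its end stop, and all three black lock buttons showed out at the sleeve rims. Afterwards, only peg 0's button was clearly visible. On the other two, the jar tops at about 185 mm match a locked peg.
- **Jars:** There were two. I tipped each one mouth down on the mat, then hung one on peg 2 and the other on peg 1. Both are released and level within about 3°.
- **Jar on peg 2:** It sits about 10 mm off the peg axis and has turned slightly since I placed it. That is consistent with the announced knock, and it is inside the 20 mm limit, so I left it.
- **Start button:** It was pressed to its hard stop with 26 N and sprang back. Its top read about 52–53 mm, before and after the press, instead of the stated 48 mm. The 6 mm of travel and the spring force matched the description.
- **Bystanders:** The wash bottle, glove box and tip box measured within about 1 mm of where they started. The blue and brown look-alikes were not touched.

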